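# Nest the moulds, box the odd ones

### The arm

A 6-joint arm with a two-finger parallel gripper is mounted at the origin on the work surface. World frame = base frame: x ahead of the robot, y to its left, z up, the work surface at z = 0. Lengths are in mm, angles in rad, forces in N, time in s.
With the tool pointing down it reaches from about 250 to 800 mm from the base axis. Payload 3.9 kg.
Tool frame: the origin (TCP) lies at the very end of the fingers, on their centre line; the grasp point (between the pads) lies manip.hold_point_z behind it (manip.hold_point_z is the distance from the TCP to the grasp point, in mm); z points along the fingers, x is the direction in which the jaws open and shut, and the axes are right-handed (so a half turn about z gives the same grasp; the last joint's range is limited). The gripper opens to 85 mm and grips with 20 to 120 N. Pads are 22 mm wide; open, the fingers measure 114 mm over their backs; the gripper's body (76 mm by 85 mm) begins 54 mm behind the grasp point. The pads swing forward as they close: fully open they stand 13 mm farther back than shut.
Start: joints at [1.155, 0.26, -0.138, 1.173, 0, 1.571], TCP at [212.053, 480.259, 231.304] pointing down, gripper open.
Joint ranges: [-2.78, 2.78], [-0.83, 1.72], [-1.28, 1.37], [-1.9, 2.12], [-1.57, 1.48], [-3.14, 3.14]. Speed limits (rad/s): [2.57, 2.57, 3.14, 3.14, 3.14, 3.14].

### API

Orientations are given as a rotation vector (axis times angle).
In Python, from rig import monitor, vision, manip gives the robot as it stands.
- The arm moves only by the tool play_rows, never from a script. Its argument "plan" is a list of rows, each a list of 3 entries, a list of its own where there are three numbers: the shift along the tool's x, y, z in mm, then the turn, a rotation vector about the tool's x, y, z in units of 6 degrees (1.0 is 6 degrees), then the opening, from 0 (shut) to 1 (fully open). A call has 1 to 8 rows; each row is the pose to reach, as a shift and turn from the pose commanded when the call began, along the tool's axes at that moment; what a row does not reach only later rows make up. A row lasts 1/10 s, in which the tool goes at most 50 mm and 8.59 degrees, less where a joint would pass 70% of its speed; a pose out of reach is approached as far as the arm can. A call with a gripper value outside its range is refused whole. The fingers move at their own pace and stop on an object; the grip force is fixed at half the most. Time passes only in rows, so rows that repeat a pose let the fingers close. It gives the time, the measured TCP pose, the force and the opening at its end, in the units of the state.
- monitor.observe(): the state, without advancing time (a new reading comes with each control period).
- vision.camera(name): name is "scene" or "top" or "wrist"; returns a dict with "color" (420x560x3 uint8, red, green, blue), "depth" (420x560 float32, mm along the optical axis (not along the pixel's ray), 0 where there is no reading), "mtx" (3x3 intrinsics, pixels), "R" (3x3) and "t" (3): a world point X has camera coordinates R X + t. Camera axes: x right, y down, z forward; pixel columns grow to the right and rows downward; lengths in mm; the calibration is good to about 2 mm. A picture is of the moment at which its call begins.
- manip.job_done(): hands the job in, once; it reports no verdict.
The state is a dict: "time_s": time; "joint_positions": joint angles; "joint_velocities": joint speeds; "effort": joint torques, N m; "eef_pos": TCP position; "tcp_rot": TCP orientation; "contact_force": force on the tool from outside, world axes, zero at the start; "moment": the same for the moment, N m; "width": finger opening in mm.
Only numpy, scipy, OpenCV 4.12 (cv2) and the standard library are available. Lean on these libraries where they do the work, as an engineer would, in place of code of your own. Each camera call takes 0.05 s, during which the arm holds its last target.

### The job

Put the baking moulds away: take the wooden-handled lever from its board, slip its blade over the bar of the white tin box and under the lip of the snapped-shut lid, lever the lid open with it (not with the fingers), and lay the lever back on its board. Nest every tapered round mould over the round one in the sheet pan and every tapered square mould over the square one, mouth down and fully home, and stand the straight-sided moulds, which will not nest, mouth down in the tin box. Leave both stacks in the pan and the lid open, and do not push the ring or jar about.

Things in the scene. Friction and masses are not known exactly. Their poses are not given: they have to be found in the camera images.
- pan: Aluminium sheet pan, fixed on the slate slab at the robot's right, 250 x 170 mm (its x and y), floor 3 mm thick, rim 14 mm high. Origin: centre of its underside, z up.
- round0_c (a point): Always in the pan: foot of the round stack. Tapered round steel mould, mouth down: 65 mm across at the bottom, 46 mm at 36 mm up, then a solid foot 39 mm across, 14 mm high (grip here); 50 mm high, 2 mm walls, 70-120 g. Nested over another of its type it sits 14 mm higher. Point on its axis 25 mm up; z from mouth to foot.
- square0_c (a point): Always in the pan: foot of the square stack. Tapered square steel mould, mouth down: 62 mm square at the bottom, 43 at 36 mm up, then a solid foot 36 mm square, 14 mm high (grip here); 50 mm high, 2 mm walls, 70-120 g. Nested over another, sides in line within 4 deg, it sits 14 mm higher. Point on its axis 25 mm up; x, y square to the sides, z to the foot.
- round1_c (a point): May be absent; starts on the slab. Tapered round steel mould, mouth down: 65 mm across at the bottom, 46 mm at 36 mm up, then a solid foot 39 mm across, 14 mm high (grip here); 50 mm high, 2 mm walls, 70-120 g. Nested over another of its type it sits 14 mm higher. Point on its axis 25 mm up; z from mouth to foot.
- round2_c (a point): May be absent; starts on the slab. Tapered round steel mould, mouth down: 65 mm across at the bottom, 46 mm at 36 mm up, then a solid foot 39 mm across, 14 mm high (grip here); 50 mm high, 2 mm walls, 70-120 g. Nested over another of its type it sits 14 mm higher. Point on its axis 25 mm up; z from mouth to foot.
- round3_c (a point): May be absent; starts on the slab. Tapered round steel mould, mouth down: 65 mm across at the bottom, 46 mm at 36 mm up, then a solid foot 39 mm across, 14 mm high (grip here); 50 mm high, 2 mm walls, 70-120 g. Nested over another of its type it sits 14 mm higher. Point on its axis 25 mm up; z from mouth to foot.
- square1_c (a point): May be absent; starts on the slab. Tapered square steel mould, mouth down: 62 mm square at the bottom, 43 at 36 mm up, then a solid foot 36 mm square, 14 mm high (grip here); 50 mm high, 2 mm walls, 70-120 g. Nested over another, sides in line within 4 deg, it sits 14 mm higher. Point on its axis 25 mm up; x, y square to the sides, z to the foot.
- square2_c (a point): May be absent; starts on the slab. Tapered square steel mould, mouth down: 62 mm square at the bottom, 43 at 36 mm up, then a solid foot 36 mm square, 14 mm high (grip here); 50 mm high, 2 mm walls, 70-120 g. Nested over another, sides in line within 4 deg, it sits 14 mm higher. Point on its axis 25 mm up; x, y square to the sides, z to the foot.
- odd1_c (a point): Odd mould: straight-sided round steel mould, 52 mm across over its whole height of 40 mm, no foot, standing mouth down (closed end up) on the slate slab; it does not nest. The point is on its axis half-way up (20 mm); z up.
- odd2_c (a point): Odd mould: straight-sided square steel mould, 48 mm square over its whole height of 40 mm, no foot, standing mouth down (closed end up) on the slate slab; it does not nest. The point is on its axis half-way up (20 mm); x and y square to its sides, z up.
- box: White tin box, fixed, at the left, 130 (x) x 210 (y) x 72 mm high, walls 3 mm, inner floor 30 mm up. Its front (own -x side) faces the slab's middle. A 10 mm thick steel carrying bar runs along its y before the front: axis at x = -107 mm, 59 mm up (top 64 mm), y = -70 to 70 mm. Origin: centre of underside, z up.
- box_in (a point): Centre of the tin box's inner floor, 30 mm up; axes as the box.
- box_gap (a point): Where the lever's tip goes: beneath the middle of the lid's lip, 5 mm before the front wall (box x = -70 mm), 68.5 mm up, half-way between the heights of the bar's top (64) and the lip's underside (73 mm). Axes as the box: entered along its +x, over the bar.
- lid (a joint): Angle of the box's flat steel lid (150 x 206 x 5 mm), rad: 0 shut, grows as it opens; hinged at the box's +x top edge, lip 20 mm out over the front. A ball catch holds it: force the lip up 5 mm with about 8 N and it lets go; a spring then swings the lid to 1.9 rad, where it stays. Lever in the gap, resting on the bar: leaning the handle down 0.3 rad frees it.
- lever_c (a point): Lever: wooden handle 90 x 16 x 14 mm high with a flat steel blade 18 mm wide and 4 mm thick in line with it, level with the middle of the handle's height; lies on its board. The point is the centre of the handle, the place to grip it; the lever's x axis points along the blade to its tip, z up. The handle reaches from x = -45 to 45 mm, the blade from there to x = 112 mm. 110 g.
- lever_tip (a point): Tip of the lever's blade, 112 mm ahead of the grip point, at half its thickness.
- board: Fixed light wooden board 170 (x) x 56 (y) x 8 mm on which the lever lies. Origin: centre of its underside, z up.
- ring_c (a point): Bystander: steel pastry ring, open at both ends, 66 mm across, 45 mm high, loose, among the moulds. Point half-way up.
- jar_c (a point): Bystander: closed glass jar 76 mm across, 85 mm high, loose. Point half-way up.
Not all that is in view belongs to the job. Leave any blue or turquoise look-alike of the part that bears odd1_c alone.

How it is judged:
By the outcome, as a careful person would: the job done as asked, in the order asked, and still so for the second after the job is handed in, with the robot touching nothing.
Of round1, round2, round3 only 2 to 3 are there at a start; the rules pass over those that are not, and their reading is None.
Of square1, square2 only 1 to 2 are there at a start; the rules pass over those that are not, and their reading is None.
At some moment in a run one of round1, round2, round3, square1, square2, odd1, odd2 may be knocked a few centimetres aside while the robot is not near it.
It also fails if it takes over 208 s, if anything falls off the work surface, if the arm or the gripper's body presses on something with over 40 N, if the wrist force passes 120 N, or if a joint passes its speed limit or range.

## Working session

There is one attempt and no reset: what is moved stays moved. The work goes in short steps, Python scripts to look and compute and a tool call to move; the robot and the scene stay as the last step left them, time stands still between calls to the robot, and variables do not carry over. Pictures are saved under pics/ and viewed, and the job is handed in when it is done.

Besides the shell and the picture viewer there is one more tool, called after "Call:" in YAML: its name, and indented under it one key for each argument. play_rows: Moves the arm, as the interface text tells. Its arguments: {"type":"object","properties":{"plan":{"type":"array"}},"required":["plan"]}

```bash
ls -la; mkdir -p pics
python3 - <<'E'
from rig import monitor, vision, manip
import cv2
print(monitor.observe()); print(manip.hold_point_z)
for n in ["scene","top","wrist"]:
    c=vision.camera(n); cv2.imwrite(f"pics/{n}0.png",c["color"][:,:,::-1]); print(n,c["mtx"],c["R"],c["t"])
E
```

```text
total 12
drwxr-xr-x  3 agent agent 4096 Dec  6 16:56 .
drwxr-xr-x 23 root  root  4096 Dec  6 16:56 ..
drwxr-xr-x  2 agent agent 4096 Dec  6 16:56 pics
{'time_s': 0.0, 'joint_positions': array([ 1.15498089e+00,  2.60668158e-01, -1.39351704e-01,  1.17269248e+00,
        3.64949594e-05,  1.57081943e+00]), 'joint_velocities': array([ 0.00148968, -0.00014899,  0.00052689, -0.00082265, -0.00031125,
        0.00065964]), 'effort': array([-2.30721140e-03, -4.05681896e+01,  2.53920883e+01,  1.89343735e-02,
       -2.36123478e-04,  4.57282127e-06]), 'eef_pos': array([211.78593653, 479.65706612, 230.47977976]), 'tcp_rot': array([ 2.63130546e+00,  1.71448252e+00, -2.55205676e-03]), 'contact_force': array([ 0.21249422, -0.66633002, -0.82338242]), 'moment': array([-0.01211183,  0.01474019, -0.01388255]), 'width': 85.50929169368023}
18.700000000000003
scene [[434.18006154   0.         273.54968176]
 [  0.         434.18006154 212.91875671]
 [  0.           0.           1.        ]] [[-0.71146884  0.7027056   0.00411501]
 [ 0.5609088   0.57141178 -0.59905751]
 [-0.42331243 -0.42390261 -0.80069542]] [ 371.04311218 -292.21577916 1542.38143932]
top [[416.83461782   0.         286.58417062]
 [  0.         416.83461782 207.66032147]
 [  0.           0.           1.        ]] [[ 0.0067     -0.99997246  0.00319073]
 [-0.99845821 -0.00686561 -0.05508245]
 [ 0.05510284 -0.00281676 -0.99847671]] [  30.36140325  564.63406226 1121.31457195]
wrist [[289.67837185   0.         279.72283104]
 [  0.         289.67837185 207.01755519]
 [  0.           0.           1.        ]] [[ 0.40383213  0.91483107 -0.00192952]
 [ 0.86603843 -0.38161236  0.32303166]
 [ 0.29478307 -0.1321216  -0.94638619]] [-524.05872024  -41.3042029   381.26577441]
```

View pics/scene0.png

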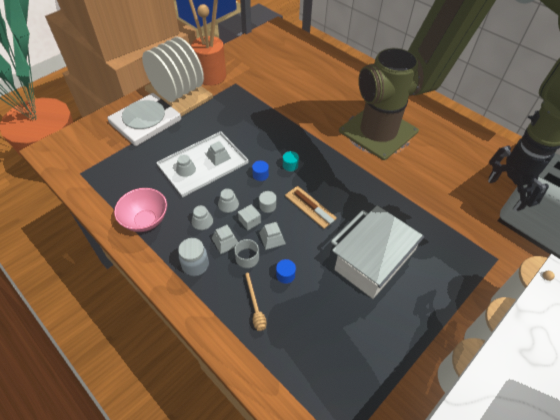

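View pics/top0.png

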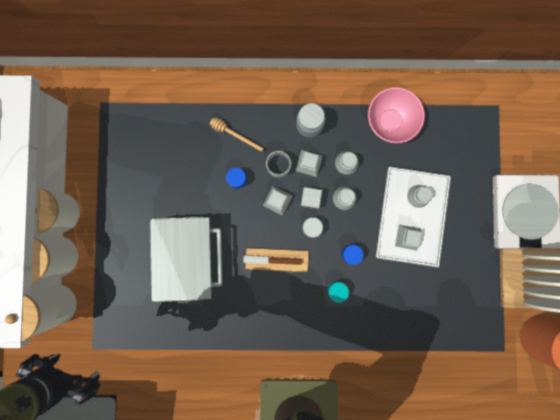

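View pics/wrist0.png

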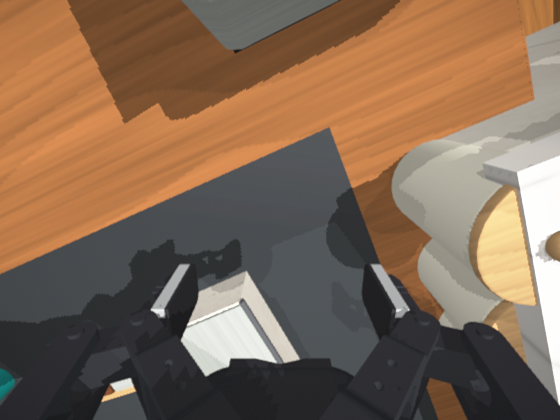

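```bash
cat > h.py <<'E'
from rig import monitor, vision, manip
import cv2, numpy as np
from scipy.spatial.transform import Rotation as Ro
def cam(n): return vision.camera(n)
def crop(c,x0,y0,x1,y1,s,name):
    im=c["color"][y0:y1,x0:x1,::-1]; cv2.imwrite("pics/"+name,cv2.resize(im,None,fx=s,fy=s,interpolation=cv2.INTER_CUBIC))
def cloud(c):
    d=c["depth"]; h,w=d.shape; u,v=np.meshgrid(np.arange(w),np.arange(h)); K=c["mtx"]
    P=np.stack([(u-K[0,2])/K[0,0]*d,(v-K[1,2])/K[1,1]*d,d],-1)
    W=(P-c["t"])@c["R"]; W[d==0]=np.nan
    return W
def ray(c,u,v,z):
    K=c["mtx"]; d=c["R"].T@np.array([(u-K[0,2])/K[0,0],(v-K[1,2])/K[1,1],1]); o=-c["R"].T@c["t"]
    return o+d*(z-o[2])/d[2]
def proj(c,X):
    p=c["R"]@np.asarray(X,float)+c["t"]; p=c["mtx"]@p; return p[:2]/p[2]
def st():
    s=monitor.observe(); return s
def down(yaw):  # tool pointing down, tool x at yaw in world
    x=np.array([np.cos(yaw),np.sin(yaw),0]); z=np.array([0,0,-1.]); return Ro.from_matrix(np.stack([x,np.cross(z,x),z],1))
def rel(pos,R,cur=None,curR=None):
    if cur is None:
        s=st(); cur=s["eef_pos"]; curR=Ro.from_rotvec(s["tcp_rot"])
    d=curR.inv().apply(np.asarray(pos,float)-cur); r=(curR.inv()*R).as_rotvec()
    return d, np.degrees(r)/6
E
python3 - <<'E'
from h import *
c=cam("top"); crop(c,140,90,310,220,4.6,"t1.png"); crop(c,260,90,460,280,4,"t2.png"); crop(c,140,190,340,310,4,"t3.png")
W=cloud(c); np.save("W0.npy",W)
for n,u,v in [("r",346,162),("r",344,198),("sq",309,162),("sq",278,200),("sq",312,198),("o",313,228),("b",235,178),("b",353,254),("t",338,292),("jar",311,120),("ring",279,163),("pr",422,195),("ps",410,237),("lid",181,258),("board",255,252),("lever",285,261),("slab",250,300),("bowl",396,116)]:
    print(n,u,v,W[v,u].round(0))
E
```

```text
r 346 162 [ 685. -123.   50.]
r 344 198 [ 590. -118.   45.]
sq 309 162 [685. -25.  48.]
sq 278 200 [583.  57.  51.]
sq 312 198 [589. -34.  39.]
o 313 228 [509. -37.  38.]
b 235 178 [642. 173.  40.]
b 353 254 [ 441. -143.   40.]
t 338 292 [ 341. -103.   42.]
jar 311 120 [789. -27.  83.]
ring 279 163 [690.  56.  -5.]
pr 422 195 [ 598. -324.   52.]
ps 410 237 [ 487. -291.   50.]
lid 181 258 [430. 304.  76.]
board 255 252 [443. 120.   6.]
lever 285 261 [420.  38.  22.]
slab 250 300 [312. 132.   1.]
bowl 396 116 [ 824. -270.    3.]
```

View pics/t2.png

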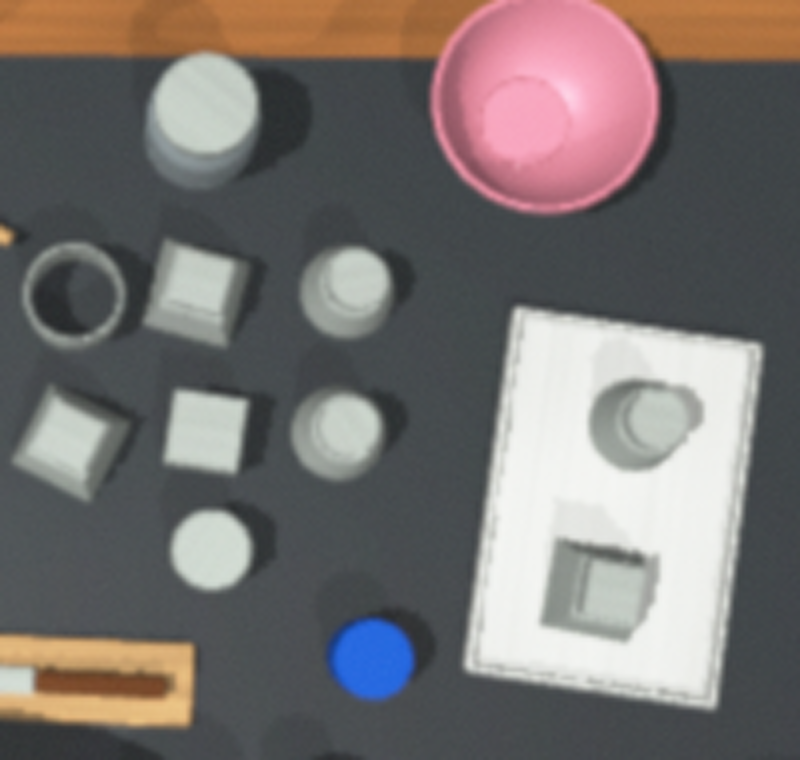

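View pics/t3.png

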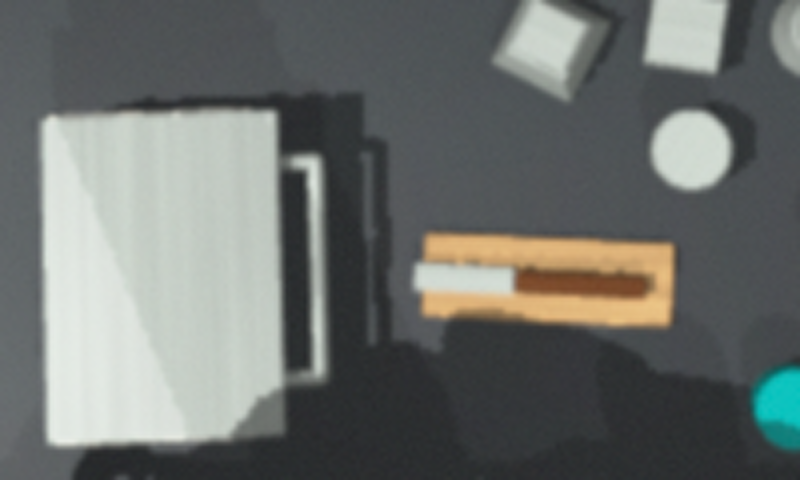

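Run:
```python
from h import *
c=cam("top"); W=cloud(c); Z=W[:,:,2]
def reg(u0,v0,u1,v1,zlo,zhi):
    m=np.zeros(Z.shape,bool); m[v0:v1,u0:u1]=True; m&=(Z>zlo)&(Z<zhi)
    return m
def rect(m,name):
    p=W[m]; r=cv2.minAreaRect(p[:,:2].astype(np.float32)); print(name,m.sum(),"mean",p.mean(0).round(1),"med z",np.median(p[:,2]).round(1),"rect",np.round(r[0],1),np.round(r[1],1),round(r[2],2))
# slab vs table
print("slab z",[np.nanmedian(Z[v-5:v+5,u-5:u+5]).round(1) for u,v in [(250,300),(130,150),(450,330),(470,130),(330,140),(240,225)]],"table",np.nanmedian(Z[370:380,150:160]))
rect(reg(140,205,213,310,65,90),"lid")
rect(reg(212,220,225,295,45,80),"bar")
rect(reg(240,245,315,275,4,12),"board")
rect(reg(240,245,315,275,17,30),"handle")
rect(reg(240,245,270,275,12.5,30),"blade")
rect(reg(375,160,455,270,8,20),"panrim")
rect(reg(375,160,455,270,-4,9),"panfloor")
for n,b in dict(r_a=(330,145,362,180),r_b=(328,182,360,215),s_a=(295,145,325,178),s_b=(262,184,294,217),osq=(298,184,326,212),ornd=(300,215,328,242),pr=(400,180,440,210),ps=(393,223,428,255)).items():
    zl=30 if n[0]=='o' else 43
    rect(reg(*b,zl,62),n)
rect(reg(262,148,295,180,35,55),"ring")
rect(reg(290,95,330,140,75,95),"jar")
```

```text
slab z [np.float64(0.5), np.float64(-0.6), np.float64(0.4), np.float64(-0.5), np.float64(-0.4), np.float64(0.3)] table 0.5989566749161707
lid 4950 mean [428.6 307.9  78. ] med z 78.0 rect [429.  308.2] [211.8 158.9] 1.15
bar 270 mean [432.5 210.7  62.6] med z 62.7 rect [433.5 215.6] [148.5  24.1] 1.24
board 906 mean [424.2  57.    7.6] med z 7.6 rect [422.9  57.9] [ 78.9 199.6] 0.37
handle 274 mean [421.8  59.8  20.7] med z 20.5 rect [422.4  71.5] [154.8  17.9] 87.46
blade 178 mean [424.2 115.4  16.9] med z 16.8 rect [427.7 116.8] [40.4 71.3] 13.11
panrim 665 mean [ 543.3 -311.7   13. ] med z 13.1 rect [ 543.8 -312.1] [172.6 250.4] 81.62
panfloor 7325 mean [ 550.1 -319.3    1.8] med z 1.7 rect [ 550.  -320.4] [222.3 304.6] 89.74
r_a 169 mean [ 692.6 -130.9   49.1] med z 48.9 rect [ 692.8 -130.5] [37.8 35.7] 46.9
r_b 177 mean [ 594.1 -124.8   49.8] med z 50.0 rect [ 594.7 -125.6] [37.4 38.1] 1.58
s_a 186 mean [690.6 -25.8  49.8] med z 49.7 rect [690.7 -25.9] [36.  35.6] 73.99
s_b 187 mean [586.2  60.8  49.5] med z 49.6 rect [586.   60.8] [36.  35.5] 63.62
osq 329 mean [591.5 -30.4  39.3] med z 39.4 rect [591.9 -30.7] [48.1 48.3] 81.56
ornd 297 mean [512.2 -34.5  39.6] med z 39.5 rect [512. -35.] [48.  50.6] 0.16
pr 185 mean [ 600.5 -327.9   52.2] med z 52.6 rect [ 600.4 -328.8] [37.4 40.2] 16.16
ps 209 mean [ 486.2 -297.1   52.3] med z 52.6 rect [ 485.6 -297.4] [38.1 38.6] 75.66
ring 79 mean [684.1  58.5  43.3] med z 43.9 rect [682.9  58.6] [64.1 64.5] 65.52
jar 513 mean [800.5 -27.4  83.8] med z 83.7 rect [801.3 -27.4] [65.6 62.5] 0.4
```

Run:
```python
from h import *
c=cam("top")
for z,(u,v) in [(15,(243.75,259.25)),(22,(302.5,261.5)),(22,(268.75,260)),]: print(ray(c,u,v,z).round(1))
w=cam("wrist"); print("wcam",-w["R"].T@w["t"], monitor.observe()["eef_pos"])
d,r=rel([421,57,120],down(np.radians(-2.3))); print(d.round(1),r.round(2))
```

```text
[423.7 149.3  15. ]
[419.2  -9.6  22. ]
[422.6  81.3  22. ]
wcam [135.10520576 514.24733576 373.61488797] [211.99468386 480.11495477 231.11005136]
[-302.6  362.1  111.2] [ 0.    0.   11.41]
```

Call:
play_rows:
  plan:
    - [[-40,45,10],[0,0,1.4],0.5]
    - [[-80,90,20],[0,0,2.8],0.5]
    - [[-120,135,30],[0,0,4.2],0.5]
    - [[-160,180,40],[0,0,5.6],0.5]
    - [[-200,225,50],[0,0,7],0.5]
    - [[-240,270,60],[0,0,8.4],0.5]
    - [[-280,320,70],[0,0,9.8],0.5]
    - [[-320,370,80],[0,0,11.4],0.5]

```text
time_s: 1.15
eef_pos: [379.4, 120.8, 166.4]
tcp_rot: [-3.141, 0.042, -0.002]
contact_force: [0.7, 0.4, -0.8]
width: 42.7
```

Run:
```python
from h import *
w=cam("wrist"); crop(w,0,0,560,420,1.4,"w1.png")
s=st(); print(s["time_s"],s["eef_pos"],s["tcp_rot"],s["width"])
d,r=rel([421,37,100],down(np.radians(-2.0))); print(d.round(1),r.round(2))
```

```text
1.2 [382.05176158 113.91443619 165.40994699] [ 3.13460786 -0.06381781  0.00413257] 42.92773835165516
[41.9 74.9 66. ] [ 0.06 -0.03 -0.06]
```

View pics/w1.png

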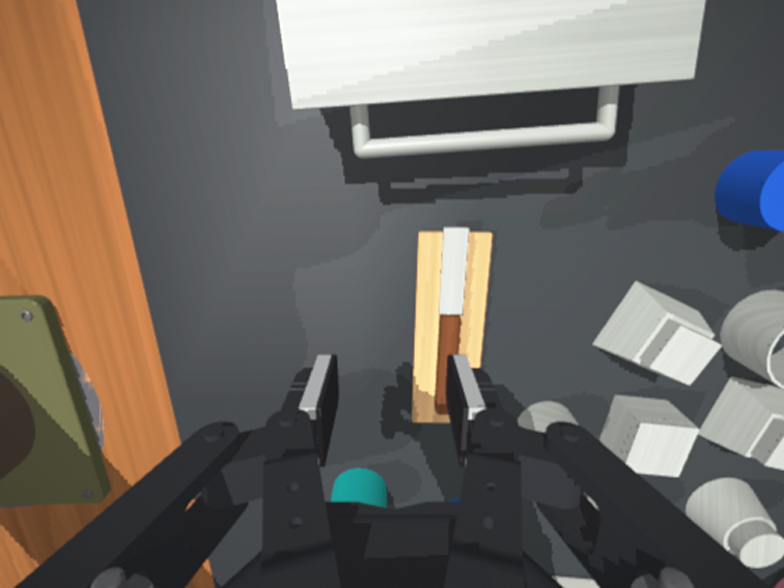

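Call:
play_rows:
  plan:
    - [[21,37,33],[0,0,0],0.5]
    - [[42,75,66],[0,0,0],0.5]
    - [[42,75,66],[0,0,0],0.5]
    - [[42,75,66],[0,0,0],0.5]

```text
time_s: 1.6
eef_pos: [418.6, 45.9, 99.5]
tcp_rot: [-3.141, 0.037, 0.004]
contact_force: [-1.7, -0.1, 0.5]
width: 42.7
```

Run:
```python
from h import *
w=cam("wrist"); crop(w,0,0,560,420,1.4,"w2.png")
s=st(); print(s["time_s"],s["eef_pos"],s["tcp_rot"],s["width"])
d,r=rel([421,37,10],down(np.radians(-2.0))); print(d.round(1),r.round(2))
for X in [(423.7,149.3,15),(422.6,81.3,22)]: print(proj(w,X)*1.4)
```

```text
1.65 [418.79194884  46.84156311 100.26818439] [-3.14087934e+00  3.45594469e-02  2.13253473e-03] 42.48501473886169
[ 2.5  9.8 90.3] [-0.    0.01  0.12]
[398.80369661 110.7270984 ]
[399.17561125 243.71793506]
```

View pics/w2.png

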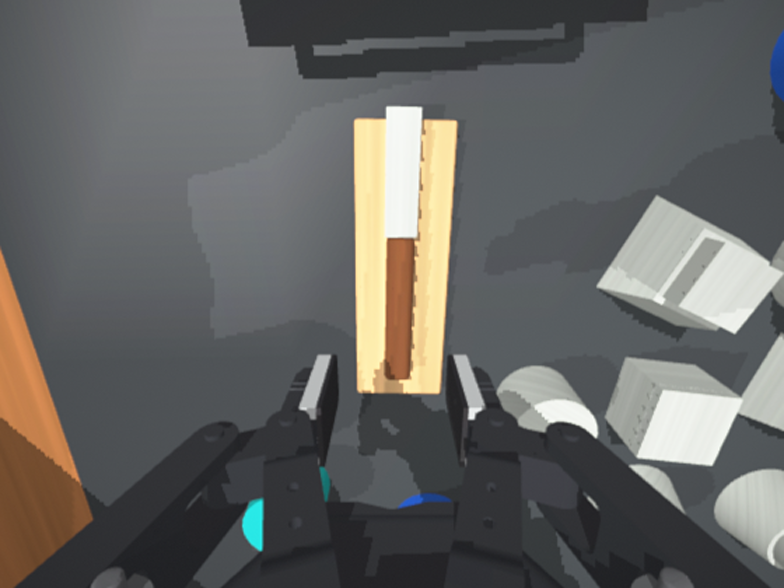

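Run:
```python
from h import *
w=cam("wrist")
for z,p in [(17,(404,107)),(17,(402,237)),(22,(400.5,238)),(22,(398.5,370))]: print(ray(w,p[0]/1.4,p[1]/1.4,z).round(1))
```

```text
[426.6 151.9  17. ]
[424.6  84.8  17. ]
[423.7  85.3  22. ]
[421.2   2.8  22. ]
```

Call:
play_rows:
  plan:
    - [[3,8,30],[0,0,0.1],0.5]
    - [[3,8,55],[0,0,0.1],0.5]
    - [[3,8,55],[0,0,0.1],0.5]
    - [[3,8,55],[0,0,0.1],0.5]

```text
time_s: 2.1
eef_pos: [421.9, 39.7, 46.2]
tcp_rot: [-3.141, 0.046, -0.0]
contact_force: [-0.5, 0.6, -0.2]
width: 43.0
```

Run:
```python
from h import *
s=st(); print(s["time_s"],s["eef_pos"],s["tcp_rot"],s["width"],s["joint_velocities"])
d,r=rel([422,38.5,10],down(np.radians(-1.8))); print(d.round(1),r.round(2))
```

```text
2.1 [421.94630755  39.74329398  46.22301377] [-3.14095841e+00  4.64418334e-02 -2.33153216e-04] 43.00043675683931 [-0.00550253 -0.01396083  0.02156355  0.00071856 -0.00222545 -0.00283337]
[ 0.1  1.3 36.2] [-0.   -0.    0.02]
```

Call:
play_rows:
  plan:
    - [[0,1,18],[0,0,0],0.5]
    - [[0,1,35],[0,0,0],0.5]
    - [[0,1,35],[0,0,0],0.5]
    - [[0,1,35],[0,0,0],0.1]
    - [[0,1,35],[0,0,0],0.0]
    - [[0,1,35],[0,0,0],0.0]
    - [[0,1,35],[0,0,0],0.0]
    - [[0,1,35],[0,0,0],0.0]

```text
time_s: 2.9
eef_pos: [423.3, 38.0, 12.0]
tcp_rot: [-3.14, 0.049, -0.004]
contact_force: [-0.5, 1.0, 5.2]
width: 14.2
```

Run:
```python
from h import *
s=st(); print(s["time_s"],s["eef_pos"],s["tcp_rot"],s["width"],s["contact_force"])
```

```text
2.9 [423.26084639  38.03591298  11.96196174] [-3.14038327  0.04934067 -0.00422227] 14.217547820476167 [-0.48381715  1.03868604  5.17182213]
```

Call:
play_rows:
  plan:
    - [[0,0,-25],[0,0,0],0]
    - [[0,0,-56],[0,0,0],0]
    - [[9,-15,-56],[0,0,-0.5],0]
    - [[9,-30,-56],[0,0,-0.5],0]
    - [[9,-30,-56],[0,0,-0.5],0]
    - [[9,-30,-56],[0,0,-0.5],0]

```text
time_s: 3.5
eef_pos: [432.0, 67.3, 66.9]
tcp_rot: [3.141, 0.034, 0.001]
contact_force: [-0.6, -0.7, -1.6]
width: 13.8
```

Run:
```python
from h import *
s=st(); print(s["time_s"],s["eef_pos"],s["tcp_rot"],s["width"],s["contact_force"])
w=cam("wrist"); crop(w,0,0,560,420,1.4,"w3.png")
c=cam("scene"); crop(c,280,160,440,300,5,"s3.png")
```

```text
3.5 [431.96072864  67.32355949  66.90008986] [3.14102261e+00 3.36138488e-02 8.93487583e-04] 13.84359513420014 [-0.56781633 -0.67824965 -1.55999789]
```

View pics/w3.png

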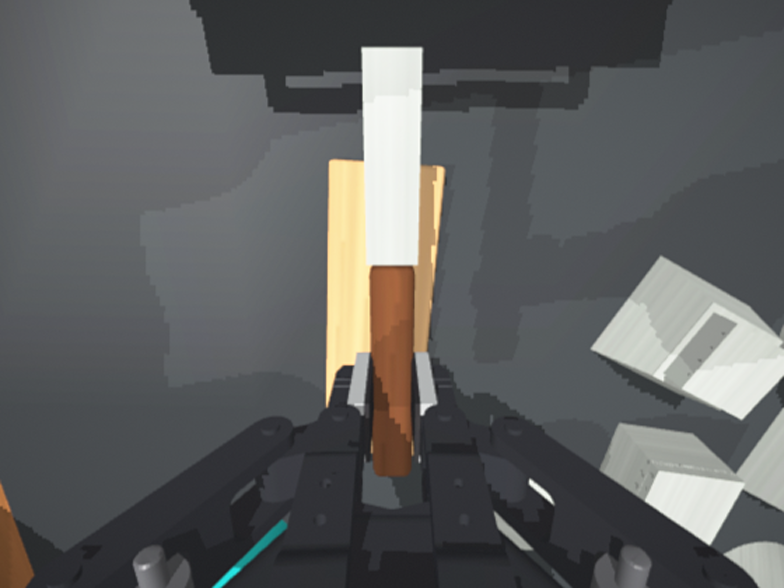

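View pics/s3.png

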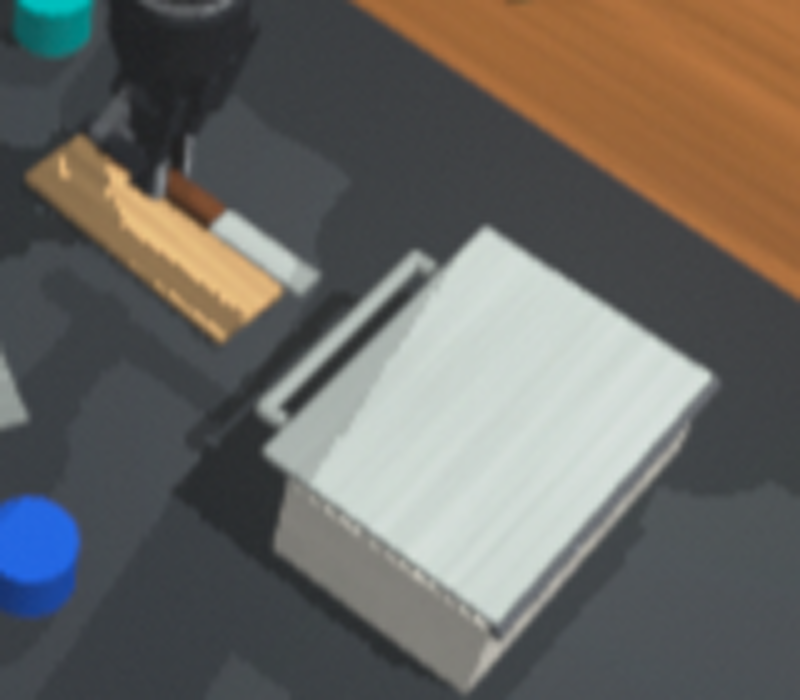

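Run:
```python
from h import *
w=cam("wrist"); W=cloud(w)
for v in [36,45,60,80,100,120,140,160,180,195,205,220,240]:
    u=280; print(v, W[v,u].round(1))
for z,p in [(71,(393,47)),(71,(394,265))]: print(ray(w,p[0]/1.4,p[1]/1.4,z).round(1))
```

```text
36 [428.7 179.   72.2]
45 [428.8 176.1  70.2]
60 [428.9 170.1  71.8]
80 [429.1 162.3  70.7]
100 [429.2 154.1  71.4]
120 [429.4 145.6  72.5]
140 [429.6 136.6  71. ]
160 [429.8 127.3  71.6]
180 [430.  117.5  71. ]
195 [430.1 110.8  74.3]
205 [430.2 106.2  75.8]
220 [430.4  98.5  76.2]
240 [430.6  87.8  76.4]
[429.  180.2  71. ]
[430.8 112.8  71. ]
```

Call:
play_rows:
  plan:
    - [[2,-17,1],[0,0,0],0]
    - [[2,-34,1],[0,0,0],0]
    - [[2,-50,1],[0,0,0],0]
    - [[2,-67,1],[0,0,0],0]
    - [[2,-67,1],[0,0,0],0]
    - [[2,-67,1],[0,0,0],0]

```text
time_s: 4.25
eef_pos: [432.3, 134.0, 65.2]
tcp_rot: [3.141, 0.033, -0.001]
contact_force: [-0.3, 0.1, -0.6]
width: 13.8
```

Run:
```python
from h import *
s=st(); print(s["time_s"],s["eef_pos"],s["tcp_rot"],s["width"],s["contact_force"],s["moment"])
w=cam("wrist"); crop(w,100,0,460,270,2.2,"w4.png"); W=cloud(w)
for v in [5,20,40,60,80,100,120,140,160,180,195,205,220,240]:
    u=280; print(v, W[v,u].round(1))
c=cam("scene"); crop(c,280,160,440,300,5,"s4.png")
```

```text
4.25 [432.28354439 133.96720519  65.16250134] [ 3.14115979e+00  3.27732267e-02 -9.32635692e-04] 13.760855827438709 [-0.25100745  0.07143771 -0.59524423] [-0.05948978 -0.06148985  0.00101648]
5 [429.2 255.1  77.6]
20 [429.3 249.8  78.9]
40 [429.4 243.   79.2]
60 [429.6 236.   78.6]
80 [429.7 229.3  70.5]
100 [429.9 221.1  71.1]
120 [430.1 212.6  70.5]
140 [430.3 203.6  69.7]
160 [430.5 194.4  70.6]
180 [430.7 184.4  69.3]
195 [430.8 178.3  74.3]
205 [430.9 173.6  75.7]
220 [431.1 166.1  76.1]
240 [431.3 155.   75.3]
```

View pics/w4.png

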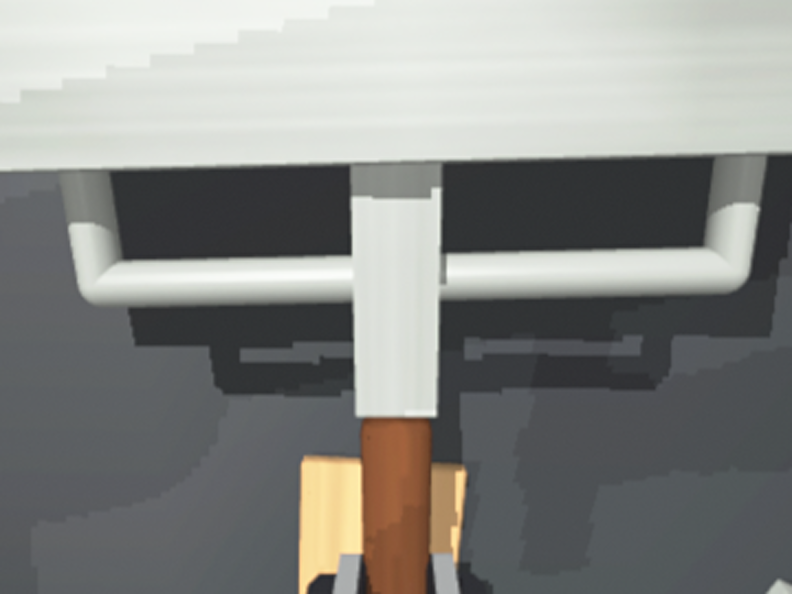

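View pics/s4.png

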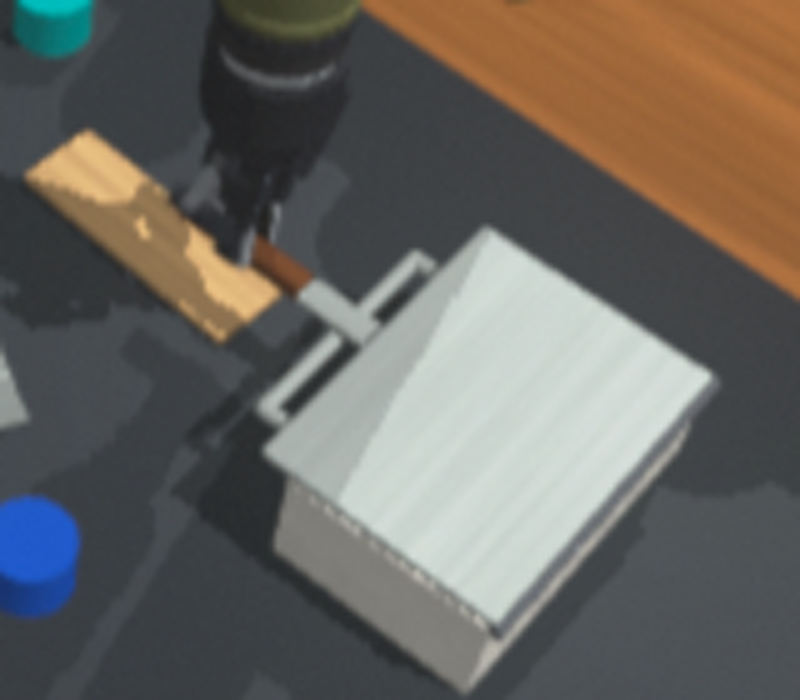

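Call:
play_rows:
  plan:
    - [[0,0,1.5],[0,0,0],0]
    - [[0,-0.3,6],[0.5,0,0],0]
    - [[0,-0.7,10],[1,0,0],0]
    - [[0,-1.3,14],[1.45,0,0],0]
    - [[0,-2.1,17.5],[1.9,0,0],0]
    - [[0,-3,21],[2.4,0,0],0]
    - [[0,-4.3,25],[2.9,0,0],0]
    - [[0,-4.3,25],[2.9,0,0],0]

```text
time_s: 5.15
eef_pos: [432.2, 137.2, 39.9]
tcp_rot: [-2.838, -0.025, 0.006]
contact_force: [-0.7, -1.9, 0.9]
width: 14.0
```

Run:
```python
from h import *
s=st(); print(s["time_s"],s["eef_pos"],s["tcp_rot"],s["width"],s["contact_force"],s["moment"])
w=cam("wrist"); crop(w,100,0,460,270,2.2,"w5.png"); 
c=cam("scene"); crop(c,280,130,480,300,4,"s5.png")
```

```text
5.15 [432.15098806 137.22883018  39.86166851] [-2.83780061 -0.02466171  0.00553867] 13.952975806194527 [-0.66685445 -1.85069925  0.8619435 ] [-0.36871762  0.09684673  0.12814371]
```

View pics/s5.png

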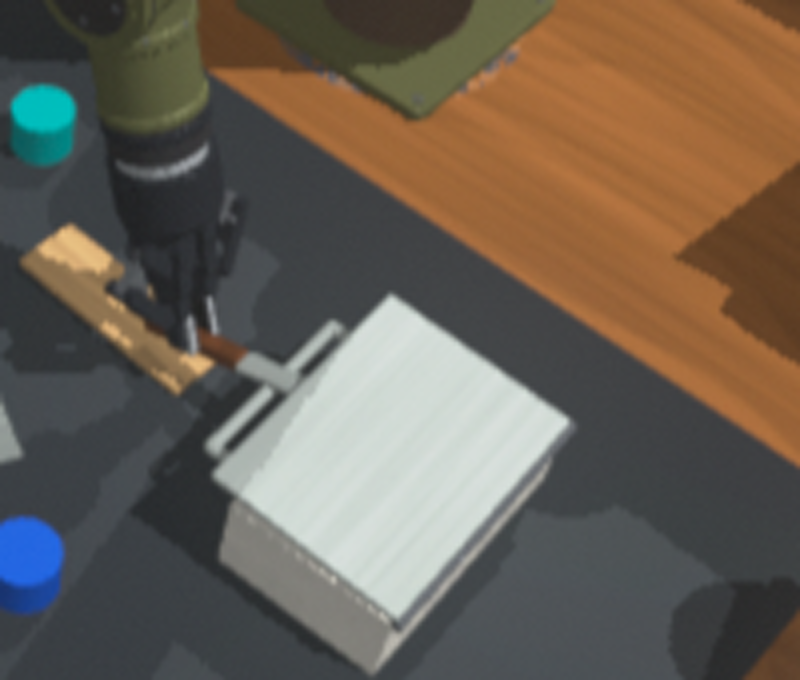

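Run:
```python
from h import *
for th in [.36,.4,.45,.5]:
    R=Ro.from_rotvec([th,0,0])*down(np.radians(1.2)); p=[432.3,211-77*np.cos(th)+3*np.sin(th),66-77*np.sin(th)-3*np.cos(th)]
    d,r=rel(p,R); print(th,p,d.round(1),r.round(2))
w=cam("wrist");W=cloud(w)
for v in [40,60,80,100,120,140,160,180,195,205,220,240]: print(v, W[v,280].round(1))
```

```text
0.36 [432.3, np.float64(139.99276727662428), np.float64(36.067193566784276)] [-0.2 -0.9  4.7] [ 0.55  0.07 -0.03]
0.4 [432.3, np.float64(141.2465584887038), np.float64(33.251604660225254)] [-0.1 -1.3  7.8] [ 0.93  0.08 -0.03]
0.45 [432.3, np.float64(142.97046972117758), np.float64(29.806312566377244)] [-0.1 -1.9 11.6] [ 1.41  0.08 -0.03]
0.5 [432.3, np.float64(144.8644193502539), np.float64(26.45148584180525)] [-0.1 -2.7 15.3] [ 1.89  0.09 -0.03]
40 [430.1 237.6  86.1]
60 [430.2 231.5  82.7]
80 [430.3 227.   74. ]
100 [430.4 219.3  71.4]
120 [430.6 211.1  69.1]
140 [430.8 202.7  66.4]
160 [430.9 193.7  64.3]
180 [431.1 184.5  61.9]
195 [431.2 177.3  62.2]
205 [431.3 172.5  62.3]
220 [431.5 165.1  59.4]
240 [431.7 154.8  56.6]
```

View pics/w5.png

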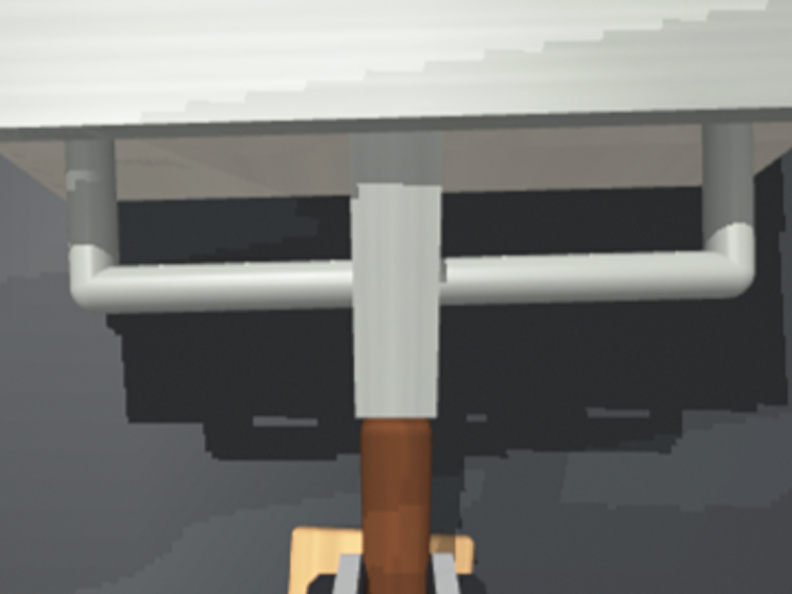

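Call:
play_rows:
  plan:
    - [[0,-0.5,3],[0.4,0,0],0]
    - [[0,-1,5.5],[0.7,0,0],0]
    - [[0,-1.4,8],[1,0,0],0]
    - [[0,-1.9,11.6],[1.4,0,0],0]
    - [[0,-1.9,11.6],[1.4,0,0],0]
    - [[0,-1.9,11.6],[1.4,0,0],0]

```text
time_s: 5.9
eef_pos: [433.4, 144.3, 30.9]
tcp_rot: [-2.69, -0.029, 0.004]
contact_force: [-1.2, -4.1, 6.7]
width: 13.7
```

Run:
```python
from h import *
s=st(); print(s["time_s"],s["eef_pos"],s["tcp_rot"],s["width"],s["contact_force"],s["moment"])
w=cam("wrist"); crop(w,0,0,560,420,1.4,"w6.png"); 
c=cam("scene"); crop(c,280,130,480,300,4,"s6.png")
```

```text
5.9 [433.44633153 144.30530889  30.93149699] [-2.69049807 -0.02856453  0.00368099] 13.69292819195837 [-1.1775338  -4.11204839  6.73844436] [-0.18357758  0.22737557  0.15383703]
```

View pics/s6.png

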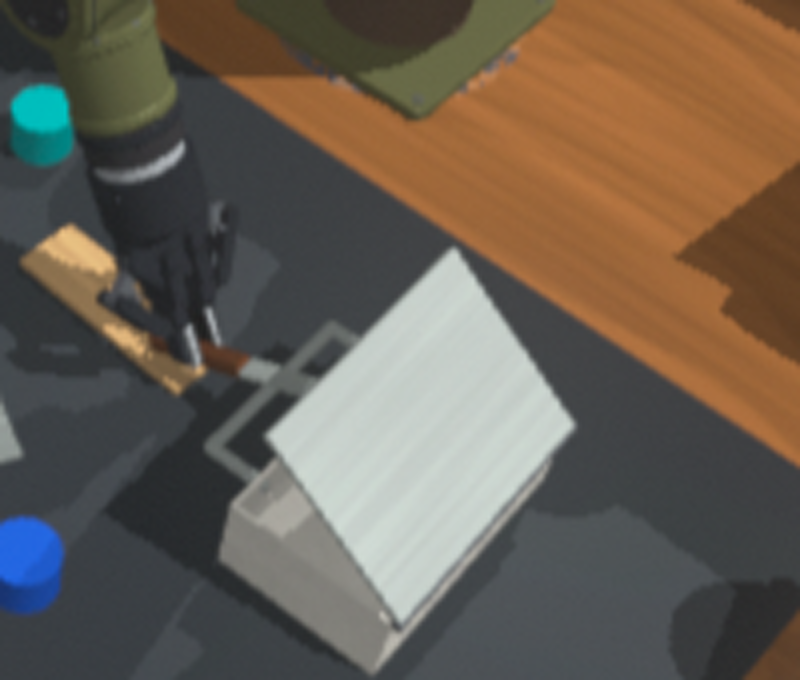

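View pics/w6.png

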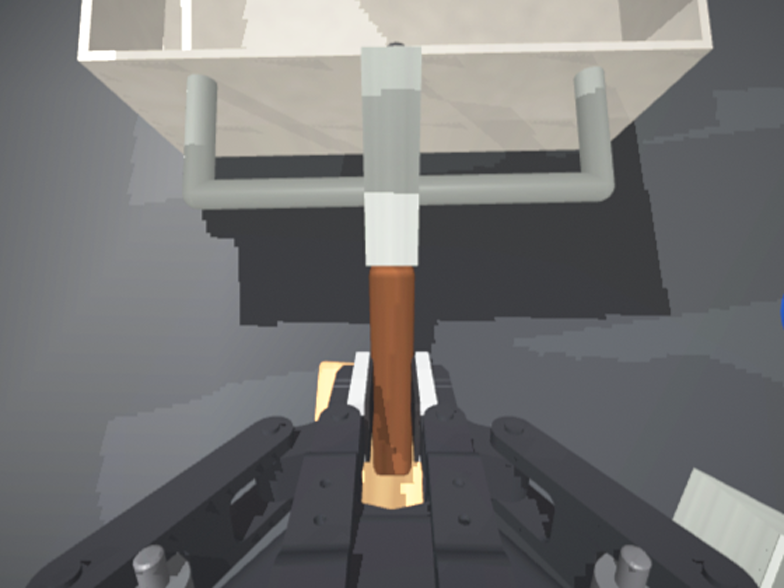

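Run:
```python
from h import *
for th,p,y in [(.3,[432.5,139,50],1.2),(.15,[432.5,134,66],1.2),(.0,[432.3,125,78],1.2),(0,[430,80,78],0),(0,[423.3,38,60],-1.8)]:
    R=Ro.from_rotvec([th,0,0])*down(np.radians(y))
    d,r=rel(p,R); print(th,p,d.round(1),r.round(2))
```

```text
0.3 [432.5, 139, 50] [ -1.   -3.5 -19.5] [-1.44  0.04 -0.  ]
0.15 [432.5, 134, 66] [ -1.1  -6.  -36. ] [-2.87  0.01  0.  ]
0.0 [432.3, 125, 78] [ -1.5  -3.1 -50.8] [-4.3  -0.02  0.01]
0 [430, 80, 78] [ -4.7  37.3 -70.3] [-4.3   0.02  0.2 ]
0 [423.3, 38, 60] [-12.4  82.8 -72.4] [-4.3   0.09  0.5 ]
```

Call:
play_rows:
  plan:
    - [[-0.5,-2,-10],[-0.7,0,0],0]
    - [[-1,-3.5,-19.5],[-1.4,0,0],0]
    - [[-1,-6,-36],[-2.9,0,0],0]
    - [[-1.5,-3,-51],[-4.3,0,0],0]
    - [[-4.7,37,-70],[-4.3,0,0.2],0]
    - [[-12.4,83,-72.4],[-4.3,0.1,0.5],0]
    - [[-12.4,83,-72.4],[-4.3,0.1,0.5],0]
    - [[-12.4,83,-72.4],[-4.3,0.1,0.5],0]

```text
time_s: 6.8
eef_pos: [421.6, 37.5, 58.8]
tcp_rot: [-3.141, 0.051, 0.003]
contact_force: [0.7, 0.3, -1.6]
width: 14.4
```

Run:
```python
from h import *
s=st(); print(s["time_s"],s["eef_pos"],s["tcp_rot"],s["width"],s["contact_force"],s["joint_velocities"].round(2))
w=cam("wrist"); crop(w,0,0,560,420,1.4,"w7.png"); W=cloud(w)
for v in [40,60,80,100,120,140,160,180,195,205,220,240]: print(v, W[v,280].round(1))
c=cam("scene"); crop(c,280,130,480,300,4,"s7.png")
d,r=rel([423.3,38,13],down(np.radians(-1.8))); print(d.round(1),r.round(2))
```

```text
6.8 [421.62547454  37.5339507   58.8006974 ] [-3.14113896  0.05136607  0.00331007] 14.373837841817329 [ 0.74600024  0.32382753 -1.62701609] [ 0.01 -0.    0.03 -0.    0.   -0.  ]
40 [424.7 148.1  64.5]
60 [424.4 140.7  63.7]
80 [424.2 132.8  64. ]
100 [423.9 124.7  63. ]
120 [423.6 116.1  64. ]
140 [423.3 107.2  64.1]
160 [423.   97.7  62.7]
180 [422.7  88.1  63.7]
195 [422.5  82.2  69.2]
205 [422.4  77.   68.8]
220 [422.1  69.   68.1]
240 [421.8  58.7  69.4]
[ 0.4  0.1 46.3] [-0.  0. -0.]
```

View pics/s7.png

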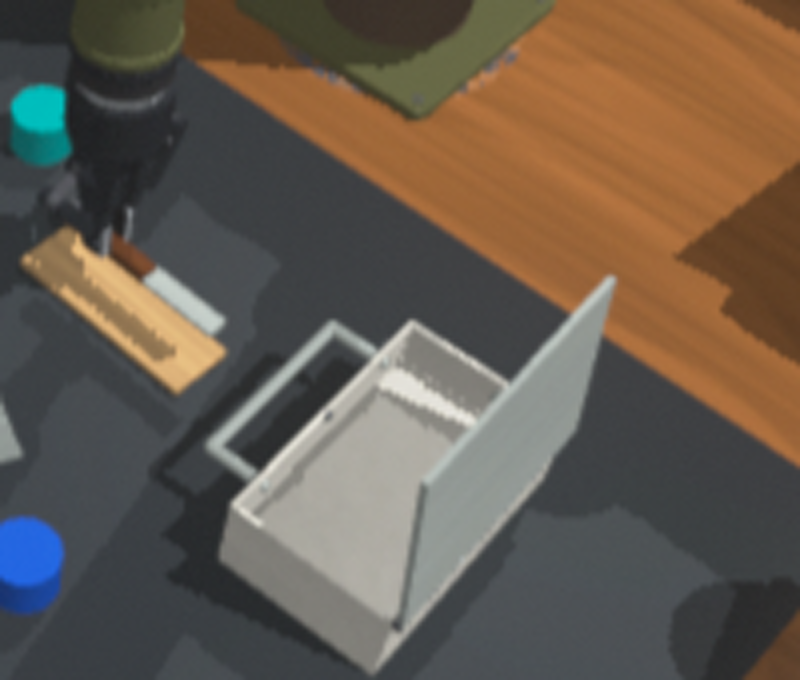

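View pics/w7.png

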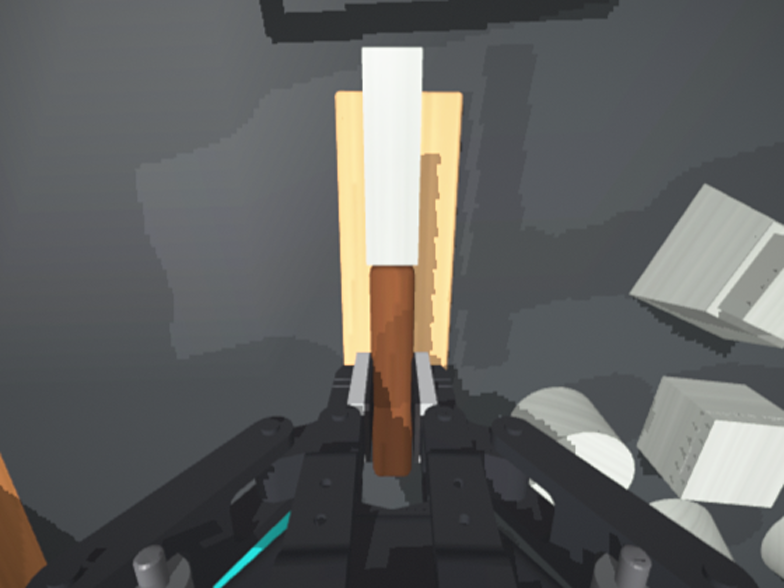

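Call:
play_rows:
  plan:
    - [[1,0,25],[0,0,0],0]
    - [[1,0,44],[0,0,0],0]
    - [[1,0,46.5],[0,0,0],0]
    - [[1,0,46.5],[0,0,0],0]
    - [[1,0,46.5],[0,0,0],0.4]
    - [[1,0,46.5],[0,0,0],0.4]
    - [[1,0,46.5],[0,0,0],0.4]

```text
time_s: 7.6
eef_pos: [423.7, 37.6, 12.9]
tcp_rot: [-3.141, 0.05, 0.0]
contact_force: [0.3, 0.2, -0.1]
width: 34.2
```

Run:
```python
from h import *
s=st(); print(s["time_s"],s["eef_pos"],s["tcp_rot"],s["width"],s["contact_force"],s["joint_velocities"].round(2))
```

```text
7.6 [423.67942855  37.61300583  12.88450739] [-3.14118046e+00  5.03862695e-02  4.96515110e-04] 34.22073472043661 [ 0.27463457  0.20161261 -0.10207432] [-0.  0. -0. -0. -0. -0.]
```

Call:
play_rows:
  plan:
    - [[0,0,-40],[0,0,0],0.55]
    - [[0,0,-90],[0,0,0],0.55]
    - [[0,0,-140],[0,0,0],0.55]
    - [[0,0,-140],[0,0,0],0.55]
    - [[0,0,-140],[0,0,0],0.55]

```text
time_s: 8.1
eef_pos: [424.7, 37.6, 154.0]
tcp_rot: [-3.141, 0.051, -0.004]
contact_force: [0.2, 0.5, -0.9]
width: 46.9
```

```bash
cat >> h.py <<'E'
BOX=dict(r_a=(330,145,362,180),r_b=(328,182,360,215),s_a=(295,145,325,178),s_b=(262,184,294,217),osq=(298,184,326,212),ornd=(300,215,328,242),pr=(400,180,440,210),ps=(393,223,428,255),ring=(262,148,295,180),jar=(290,95,330,140))
def survey(name=None):
    c=cam("top"); 
    if name: crop(c,200,90,460,290,3,name)
    W=cloud(c); Z=W[:,:,2]; col=c["color"].astype(int)
    for zl,zh,nm in [(44,60,"50s"),(34,44,"40s"),(60,95,"tall")]:
        m=((Z>zl)&(Z<zh)).astype(np.uint8); m[:,:225]=0;m[:,460:]=0; m[:90]=0; m[330:]=0
        n,l,s,_=cv2.connectedComponentsWithStats(m,connectivity=4)
        for i in range(1,n):
            if s[i,4]<60: continue
            p=W[l==i]; r=cv2.minAreaRect(p[:,:2].astype(np.float32)); rgb=col[l==i].mean(0).astype(int)
            print(nm,s[i,4],"px",s[i,:4],"ctr",np.round(r[0],1),"mean",p.mean(0).round(1),"size",np.round(r[1],1),"ang",round(r[2],1),rgb)
    return c,W
E
python3 - <<'E'
from h import *
survey("t8.png")
w=cam("wrist"); crop(w,0,0,560,420,1.4,"w8.png")
E
```

```text
50s 386 px [368  90  56  50] ctr [ 826.  -263.8] mean [ 836.5 -278.    52.4] size [147.6 113.3] ang 57.4 [217 133 151]
50s 92 px [297 115  27  19] ctr [781.9 -21.4] mean [776.3 -20.6  54.1] size [73.4 35.6] ang 72.3 [121 130 132]
50s 182 px [302 152  16  17] ctr [691. -26.] mean [690.5 -25.7  49.6] size [35.9 36.9] ang 74.6 [192 201 193]
50s 170 px [342 152  15  15] ctr [ 692.4 -130. ] mean [ 692.3 -130.8   49.7] size [37.6 37.8] ang 45.4 [191 199 191]
50s 184 px [416 187  16  15] ctr [ 600.3 -328.4] mean [ 600.3 -328.    52.3] size [38.6 37.8] ang 65.3 [186 194 186]
50s 176 px [340 189  15  15] ctr [ 594.3 -125.1] mean [ 594.2 -125.    49.3] size [37.9 37.5] ang 27.1 [195 203 195]
50s 186 px [268 190  18  18] ctr [586.6  60.7] mean [586.3  60.6  49.7] size [36.  34.8] ang 63.9 [185 193 186]
50s 204 px [404 230  17  16] ctr [ 486.6 -297.4] mean [ 486.7 -297.1   52.6] size [38.1 35.8] ang 79.1 [123 128 123]
40s 180 px [380  92  39  45] ctr [ 831.  -281.4] mean [ 840.2 -285.3   39.3] size [131.2  68.9] ang 34.3 [222 136 156]
40s 294 px [226 168  20  19] ctr [644.8 172. ] mean [644.7 172.6  39.4] size [49.3 50.8] ang 0.3 [ 40  97 205]
40s 74 px [413 186  16  19] ctr [ 597.3 -321.6] mean [ 597.  -317.4   38.5] size [47.8 32.3] ang 21.7 [147 153 148]
40s 314 px [301 187  21  21] ctr [591.9 -30.6] mean [591.9 -30.6  39.4] size [47.7 48. ] ang 81.7 [196 204 196]
40s 285 px [303 218  20  19] ctr [512. -35.] mean [512.2 -34.3  39.7] size [47.9 50.8] ang 0.4 [191 200 192]
40s 97 px [401 228  20  20] ctr [ 486.6 -296.2] mean [ 486.6 -288.3   38.8] size [45.  46.1] ang 78.9 [103 108 104]
40s 295 px [343 245  20  20] ctr [ 439.8 -141.7] mean [ 440.5 -141.8   39.7] size [50.3 50.5] ang 88.9 [ 36  91 192]
40s 309 px [329 282  20  20] ctr [ 342.2 -104.5] mean [ 341.5 -103.6   39.7] size [49.6 51.1] ang 1.7 [ 15 189 184]
tall 569 px [298 103  26  29] ctr [800.2 -27.8] mean [798.2 -27.1  82. ] size [66.1 66. ] ang 53.7 [187 195 188]
```

View pics/t8.png

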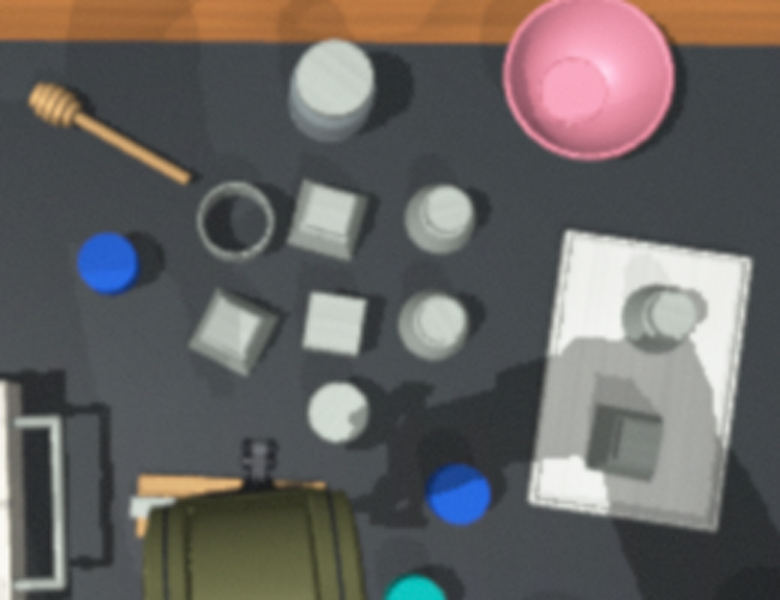

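View pics/w8.png

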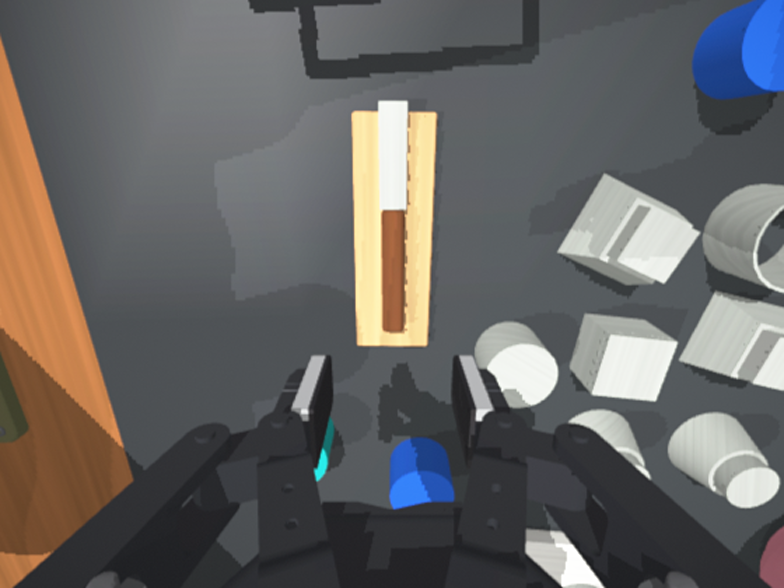

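Call:
play_rows:
  plan:
    - [[35,31,7],[0,0,0.3],0.65]
    - [[70,62,14],[0,0,0.6],0.65]
    - [[105,93,20],[0,0,0.9],0.65]
    - [[140,124,27],[0,0,1.2],0.65]
    - [[176,156,34],[0,0,1.4],0.65]
    - [[176,156,34],[0,0,1.4],0.65]
    - [[176,156,34],[0,0,1.4],0.65]

```text
time_s: 8.9
eef_pos: [592.6, -124.5, 115.0]
tcp_rot: [-3.128, 0.283, 0.011]
contact_force: [0.5, 0.2, 0.1]
width: 55.3
```

Run:
```python
from h import *
s=st(); print(s["time_s"],s["eef_pos"],s["tcp_rot"],s["width"])
w=cam("wrist"); crop(w,0,0,560,420,1.4,"w9.png")
print(proj(w,[596.5,-122.5,50])*1.4,proj(w,[594.3,-125,50])*1.4)
```

```text
8.9 [ 592.63428223 -124.54179035  115.03864194] [-3.12808168  0.28283071  0.01117645] 55.26318461417111
[400.15755108 307.05602055] [397.00887423 311.87431454]
```

View pics/w9.png

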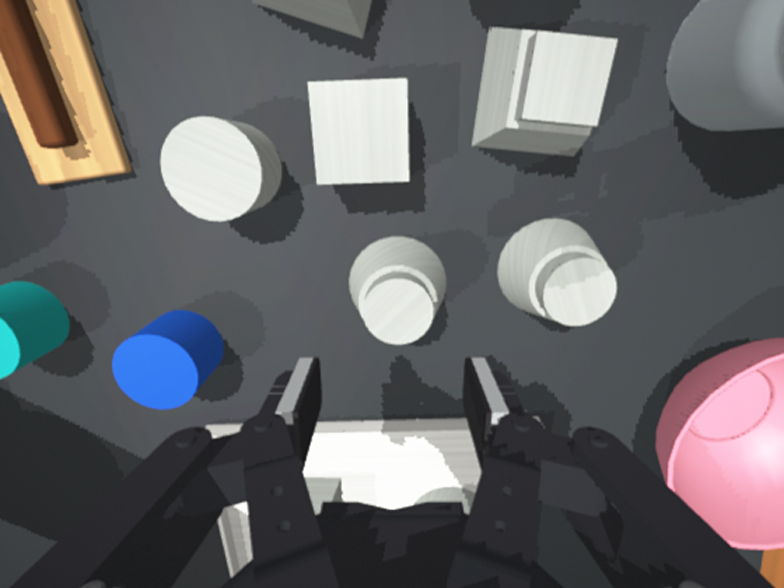

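Call:
play_rows:
  plan:
    - [[3,-1,30],[0,0,0],0.65]
    - [[3,-1,60],[0,0,0],0.65]
    - [[3,-1,78],[0,0,0],0.65]
    - [[3,-1,78],[0,0,0],0.65]
    - [[3,-1,78],[0,0,0],0.65]
    - [[3,-1,78],[0,0,0],0.2]
    - [[3,-1,78],[0,0,0],0.2]
    - [[3,-1,78],[0,0,0],0.2]

```text
time_s: 9.75
eef_pos: [598.3, -123.7, 42.1]
tcp_rot: [3.129, -0.28, 0.002]
contact_force: [-1.4, 1.4, 7.5]
width: 35.7
```

Run:
```python
from h import *
s=st(); print(s["time_s"],s["eef_pos"],s["tcp_rot"],s["width"],s["contact_force"],s["joint_velocities"].round(3))
w=cam("wrist"); crop(w,130,150,430,375,2.6,"w10.png")
```

```text
9.75 [ 598.27599365 -123.65515871   42.05052866] [ 3.12897664e+00 -2.80302869e-01  2.41763181e-03] 35.67068349201772 [-1.38007818  1.40326757  7.4778742 ] [-0.001 -0.001  0.001 -0.     0.002  0.001]
```

View pics/w10.png

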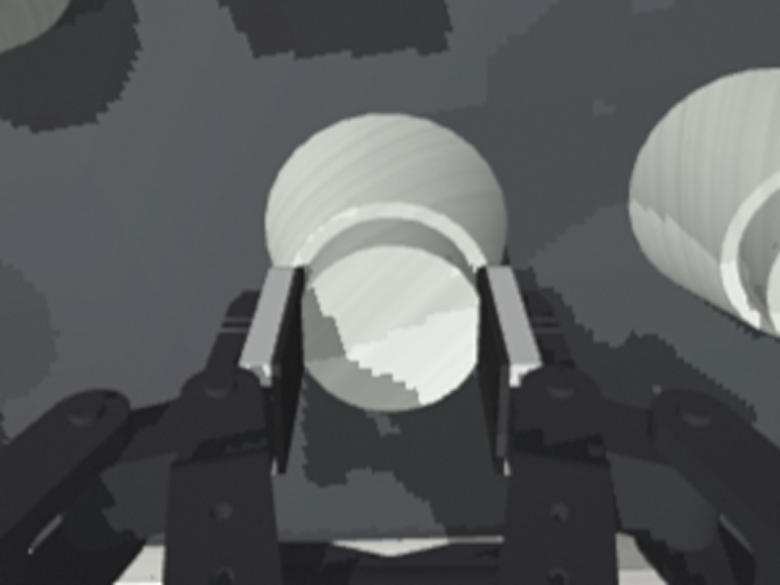

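Call:
play_rows:
  plan:
    - [[0,0,0],[0,0,0],0.6]
    - [[0,0,0],[0,0,0],0.6]
    - [[-1,0,4],[0,0,0],0.6]
    - [[-1,0,4],[0,0,0],0.6]
    - [[-1,0,4],[0,0,0],0.6]
    - [[-1,0,4],[0,0,0],0.2]
    - [[-1,0,4],[0,0,0],0.2]
    - [[-1,0,4],[0,0,0],0.2]

```text
time_s: 10.6
eef_pos: [596.3, -123.6, 36.4]
tcp_rot: [3.129, -0.281, -0.002]
contact_force: [-0.6, -0.7, 2.2]
width: 36.7
```

Call:
play_rows:
  plan:
    - [[0,0,-40],[0,0,0],0.2]
    - [[0,0,-84],[0,0,0],0.2]
    - [[10,50,-84],[0,0,0],0.2]
    - [[20,100,-84],[0,0,0],0.2]
    - [[31,150,-84],[0,0,0],0.2]
    - [[41,199,-84],[0,0,0],0.2]
    - [[41,199,-84],[0,0,0],0.2]
    - [[41,199,-84],[0,0,0],0.2]

```text
time_s: 11.4
eef_pos: [600.6, -328.1, 119.4]
tcp_rot: [-3.128, 0.285, 0.003]
contact_force: [-0.1, 0.2, -1.4]
width: 36.7
```

Run:
```python
from h import *
w=cam("wrist"); crop(w,0,0,560,420,1.4,"w11.png")
c=cam("scene"); crop(c,140,90,300,210,5,"s11.png")
s=st(); print(s["time_s"],s["eef_pos"],s["tcp_rot"],s["width"],s["contact_force"],s["joint_velocities"].round(3))
```

```text
11.5 [ 600.74706742 -325.534975    119.62890721] [-3.12805021  0.27988016  0.00433411] 36.59572807528674 [-0.0818041  -0.49803315 -1.05926988] [ 0.022 -0.011 -0.006  0.001 -0.001  0.   ]
```

View pics/w11.png

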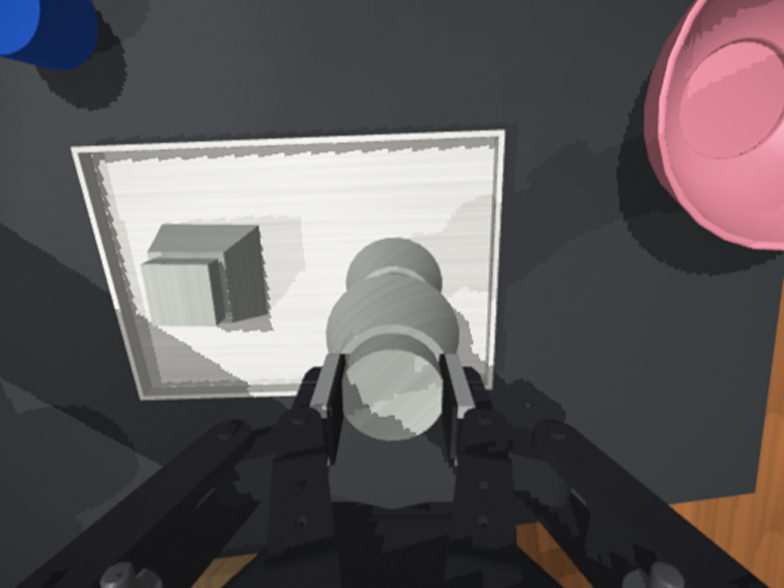

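View pics/s11.png

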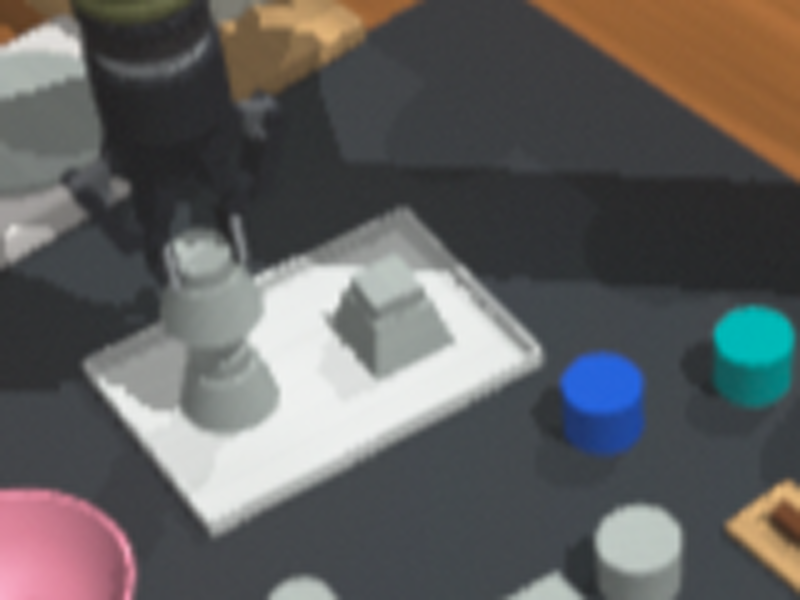

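Call:
play_rows:
  plan:
    - [[0,1,25],[0,0,0],0.2]
    - [[0,1,45],[0,0,0],0.2]
    - [[0,1,55],[0,0,0],0.2]
    - [[0,1,60],[0,0,0],0.2]
    - [[0,1,64],[0,0,0],0.2]
    - [[0,1,64],[0,0,0],0.2]
    - [[0,1,64],[0,0,0],0.2]

```text
time_s: 12.2
eef_pos: [601.5, -327.8, 57.0]
tcp_rot: [3.128, -0.28, -0.0]
contact_force: [0.5, -0.1, -0.3]
width: 36.7
```

Run:
```python
from h import *
s=st(); print(s["time_s"],s["eef_pos"],s["tcp_rot"],s["width"],s["contact_force"],s["joint_velocities"].round(3))
```

```text
12.2 [ 601.51423315 -327.78940472   57.0335988 ] [ 3.12828307e+00 -2.80307069e-01 -2.46733030e-04] 36.65759617191447 [ 0.51481194 -0.09268325 -0.28778766] [-0.005 -0.001  0.002 -0.001 -0.001  0.001]
```

Call:
play_rows:
  plan:
    - [[0,0,2],[0,0,0],0.2]
    - [[0,0,4],[0,0,0],0.2]
    - [[0,0,4],[0,0,0],0.2]
    - [[0,0,4],[0,0,0],0.2]

```text
time_s: 12.6
eef_pos: [601.4, -328.0, 53.3]
tcp_rot: [3.128, -0.281, -0.0]
contact_force: [-0.5, 1.1, 5.4]
width: 36.2
```

Call:
play_rows:
  plan:
    - [[0,0,0],[0,0,0],0.65]
    - [[0,0,0],[0,0,0],0.65]
    - [[0,0,-40],[0,0,0],0.65]
    - [[0,0,-66],[0,0,0],0.65]
    - [[12,-47,-66],[0,0,0],0.65]
    - [[24,-94,-66],[0,0,0],0.65]
    - [[36,-141,-66],[0,0,0],0.65]
    - [[48,-186,-66],[0,0,0],0.65]

```text
time_s: 13.4
eef_pos: [681.7, -151.5, 117.7]
tcp_rot: [3.129, -0.281, -0.003]
contact_force: [0.3, -0.2, -0.2]
width: 55.6
```

Call:
play_rows:
  plan:
    - [[8,-26,0],[0,0,0],0.65]
    - [[8,-26,0],[0,0,0],0.65]
    - [[8,-26,0],[0,0,0],0.65]

```text
time_s: 13.7
eef_pos: [693.7, -128.4, 117.3]
tcp_rot: [3.128, -0.278, -0.004]
contact_force: [-0.6, -0.3, 0.3]
width: 55.5
```

Run:
```python
from h import *
s=st(); print(s["time_s"],s["eef_pos"],s["tcp_rot"],s["width"],s["contact_force"],s["joint_velocities"].round(3))
w=cam("wrist"); crop(w,0,0,560,420,1.4,"w12.png")
survey("t12.png")
print(proj(w,[692.4,-130.,50])*1.4)
```

```text
13.7 [ 693.65674264 -128.41804672  117.31755762] [ 3.12844914 -0.27837511 -0.00418013] 55.53422282018264 [-0.62793805 -0.26122831  0.27292091] [-0.036 -0.009 -0.009  0.002 -0.004  0.002]
50s 105 px [297 115  28  19] ctr [785.7 -27.5] mean [777.8 -24.8  54.6] size [72.8 46.3] ang 88.4 [131 140 142]
50s 184 px [302 152  16  17] ctr [690.9 -25.8] mean [690.5 -25.8  49.5] size [35.5 36.5] ang 76.3 [210 217 210]
50s 66 px [342 153   7  14] ctr [ 693.3 -119.6] mean [ 693.7 -120.6   49.2] size [15.5 35. ] ang 81.5 [204 211 204]
50s 184 px [268 190  18  18] ctr [586.4  60.6] mean [586.3  60.7  49.8] size [35.8 34.7] ang 63.8 [216 223 217]
40s 295 px [226 168  20  19] ctr [644.4 172. ] mean [644.5 172.6  39.3] size [49. 51.] ang 2.5 [ 44 103 215]
40s 314 px [301 187  21  21] ctr [591.8 -30.6] mean [591.7 -30.7  39.4] size [47.8 47.8] ang 81.5 [213 219 213]
40s 293 px [303 218  20  19] ctr [512.1 -35.1] mean [512.3 -34.6  39.4] size [48.1 50.8] ang 0.3 [217 224 218]
40s 85 px [329 282   8  19] ctr [344.5 -86.7] mean [344.  -87.8  39.5] size [16.  47.2] ang 81.2 [ 23 197 191]
tall 560 px [298 103  26  28] ctr [801.1 -26.4] mean [798.4 -26.9  82.4] size [64.4 67.1] ang 89.5 [200 207 200]
[391.5641239  312.94356452]
```

View pics/w12.png

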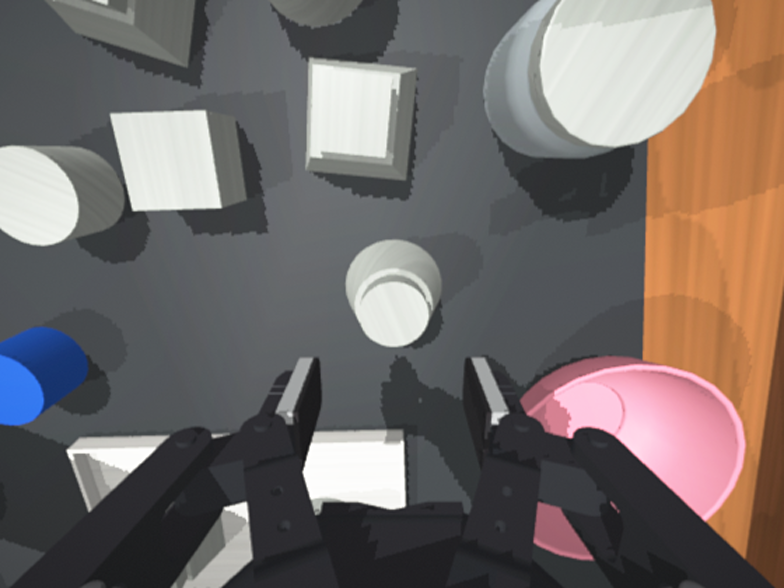

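View pics/t12.png

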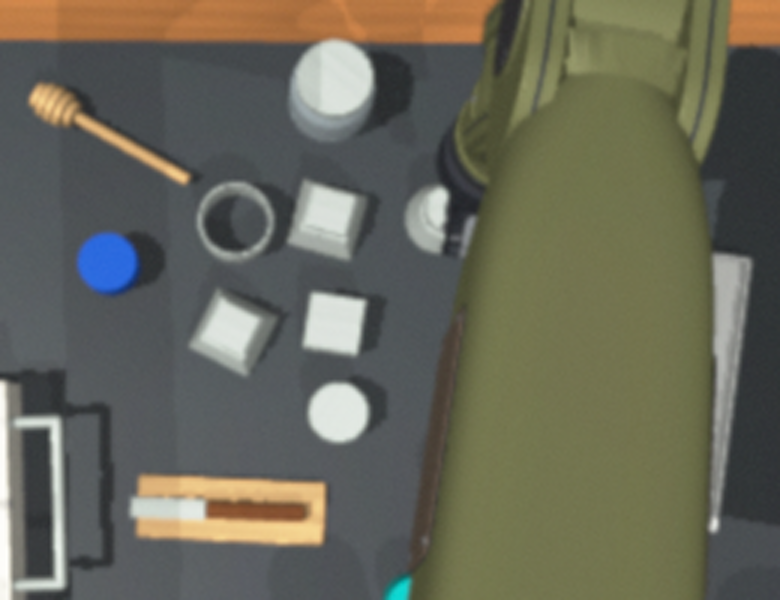

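Call:
play_rows:
  plan:
    - [[0,1,30],[0,0,0],0.65]
    - [[0,1,60],[0,0,0],0.65]
    - [[0,1,78],[0,0,0],0.65]
    - [[0,1,78],[0,0,0],0.65]
    - [[0,1,78],[0,0,0],0.65]
    - [[0,1,78],[0,0,0],0.65]

```text
time_s: 14.4
eef_pos: [694.5, -131.0, 41.7]
tcp_rot: [3.128, -0.282, 0.002]
contact_force: [0.8, -0.8, -0.8]
width: 55.2
```

Call:
play_rows:
  plan:
    - [[-1,-1,5],[0,0,0],0.65]
    - [[-1,-1,5],[0,0,0],0.65]
    - [[-1,-1,5],[0,0,0],0.65]
    - [[-1,-1,5],[0,0,0],0.2]
    - [[-1,-1,5],[0,0,0],0.2]
    - [[-1,-1,5],[0,0,0],0.2]
    - [[-1,-1,5],[0,0,0],0.2]

```text
time_s: 15.1
eef_pos: [693.2, -128.8, 35.7]
tcp_rot: [3.129, -0.281, -0.001]
contact_force: [-1.2, -0.2, 3.4]
width: 36.3
```

Call:
play_rows:
  plan:
    - [[0,0,-45],[0,0,0],0.2]
    - [[0,0,-90],[0,0,0],0.2]
    - [[-12,46,-94],[0,0,0],0.2]
    - [[-24,92,-94],[0,0,0],0.2]
    - [[-36,138,-94],[0,0,0],0.2]
    - [[-48,184,-94],[0,0,0],0.2]
    - [[-55,212,-94],[0,0,0],0.2]
    - [[-55,212,-94],[0,0,0],0.2]

```text
time_s: 15.9
eef_pos: [598.5, -331.7, 128.4]
tcp_rot: [3.127, -0.289, -0.005]
contact_force: [-0.2, 0.8, -1.4]
width: 36.7
```

Run:
```python
from h import *
w=cam("wrist"); w=cam("wrist"); w=cam("wrist"); crop(w,0,0,560,420,1.4,"w13.png")
c=cam("scene"); crop(c,140,90,300,210,5,"s13.png")
s=st(); print(s["time_s"],s["eef_pos"],s["tcp_rot"],s["width"],s["contact_force"],s["joint_velocities"].round(3))
```

```text
16.1 [ 601.26018084 -326.64605629  128.72162226] [-3.1286095   0.27916705  0.00315474] 36.81642903316141 [ 0.96563483  0.08736992 -0.37724802] [ 0.017 -0.003  0.    -0.    -0.002 -0.   ]
```

View pics/w13.png

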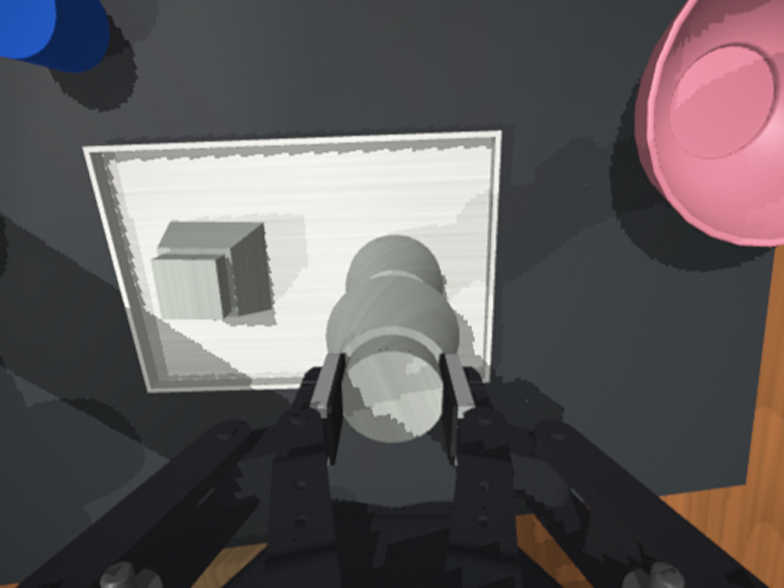

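View pics/s13.png

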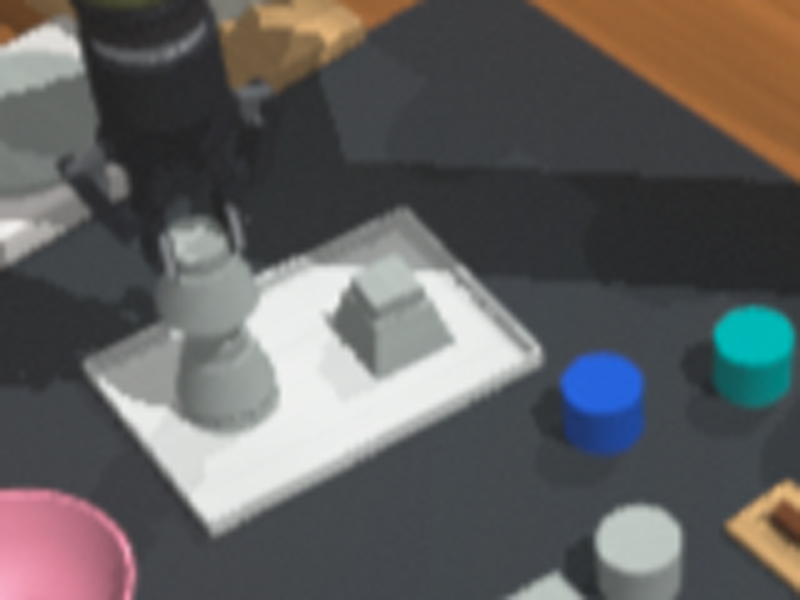

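Call:
play_rows:
  plan:
    - [[0,1,25],[0,0,0],0.2]
    - [[0,1,45],[0,0,0],0.2]
    - [[0,1,53],[0,0,0],0.2]
    - [[0,1,57],[0,0,0],0.2]
    - [[0,1,61],[0,0,0],0.2]
    - [[0,1,61],[0,0,0],0.2]
    - [[0,1,61],[0,0,0],0.2]

```text
time_s: 16.8
eef_pos: [601.4, -328.8, 69.0]
tcp_rot: [3.128, -0.28, -0.0]
contact_force: [1.4, -0.6, -0.4]
width: 36.7
```

Call:
play_rows:
  plan:
    - [[0,0,1.5],[0,0,0],0.2]
    - [[0,0,3],[0,0,0],0.2]
    - [[0,0,3.5],[0,0,0],0.2]
    - [[0,0,3.5],[0,0,0],0.2]

```text
time_s: 17.2
eef_pos: [601.4, -329.0, 66.6]
tcp_rot: [3.128, -0.281, 0.001]
contact_force: [-1.3, 0.6, 5.7]
width: 36.3
```

Call:
play_rows:
  plan:
    - [[0,0,0],[0,0,0],0.65]
    - [[0,0,0],[0,0,0],0.65]
    - [[0,0,-40],[0,0,0],0.65]
    - [[0,0,-75],[0,0,0],0.65]
    - [[-40,9,-80],[0,0,0],0.65]
    - [[-80,18,-80],[0,0,0],0.65]
    - [[-111,26,-80],[0,0,0],0.65]
    - [[-111,26,-80],[0,0,0],0.65]

```text
time_s: 18.0
eef_pos: [482.2, -333.8, 144.6]
tcp_rot: [-3.127, 0.285, 0.009]
contact_force: [0.3, -0.1, -0.0]
width: 55.5
```

Run:
```python
from h import *
w=cam("wrist"); w=cam("wrist"); w=cam("wrist");w=cam("wrist"); np.savez("w14.npz",**w); crop(w,0,0,560,420,1.4,"w14.png"); crop(w,200,150,360,270,5,"w14b.png")
s=st(); print(s["time_s"],s["eef_pos"],s["tcp_rot"],s["width"],s["contact_force"],s["joint_velocities"].round(3))
```

```text
18.2 [ 488.24507345 -334.81238304  144.9811062 ] [ 3.12838314e+00 -2.80108928e-01 -4.26675163e-05] 55.46804625395633 [0.23571201 0.35353498 0.3700892 ] [ 0.008  0.01   0.01   0.004 -0.002 -0.001]
```

View pics/w14.png

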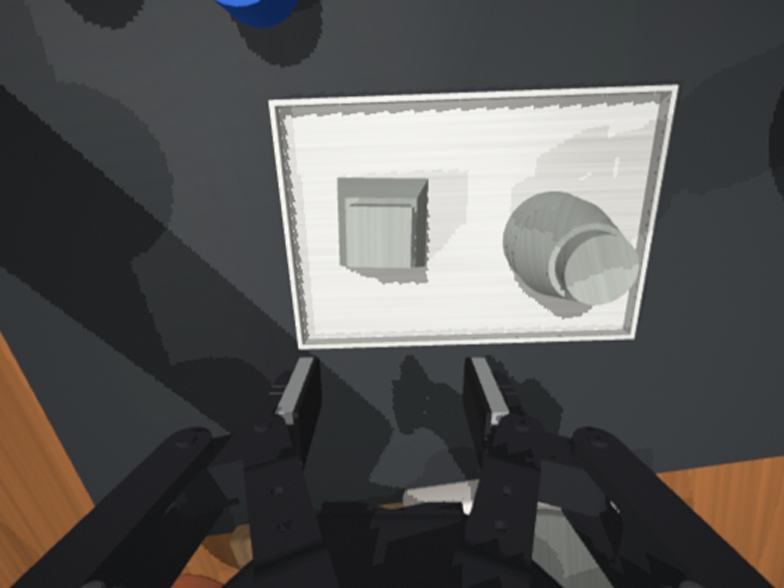

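View pics/w14b.png

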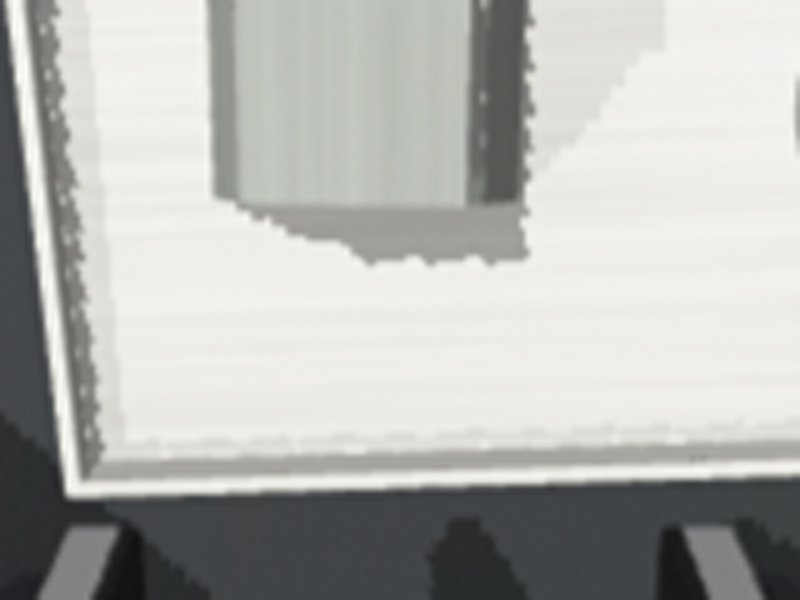

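Run:
```python
from h import *
c=dict(np.load("w14.npz")); crop(c,225,110,345,200,6.5,"w14c.png")
W=cloud(c);Z=W[:,:,2]
for nm,b in [("sq0",(230,120,310,200)),("rstack",(380,150,470,225))]:
    m=np.zeros(Z.shape,bool); m[b[1]:b[3],b[0]:b[2]]=1
    sub=W[m&(Z>30)]; print(nm,"maxz",np.percentile(sub[:,2],[50,80,90,97]).round(1))
    zt=53 if nm=="sq0" else 81
    p=W[m&(abs(Z-zt)<4)]; r=cv2.minAreaRect(p[:,:2].astype(np.float32)); print(len(p),p.mean(0).round(1),np.round(r[0],1),np.round(r[1],1),round(r[2],1))
```

```text
sq0 maxz [52.9 53.7 54.1 54.5]
1936 [ 486.4 -297.8   53.4] [ 486.3 -298.4] [36.4 36. ] 79.4
rstack maxz [77.7 81.3 81.7 82.2]
2205 [ 599.4 -330.2   81.1] [ 599.9 -331.2] [38.9 39.2] 5.9
```

View pics/w14c.png

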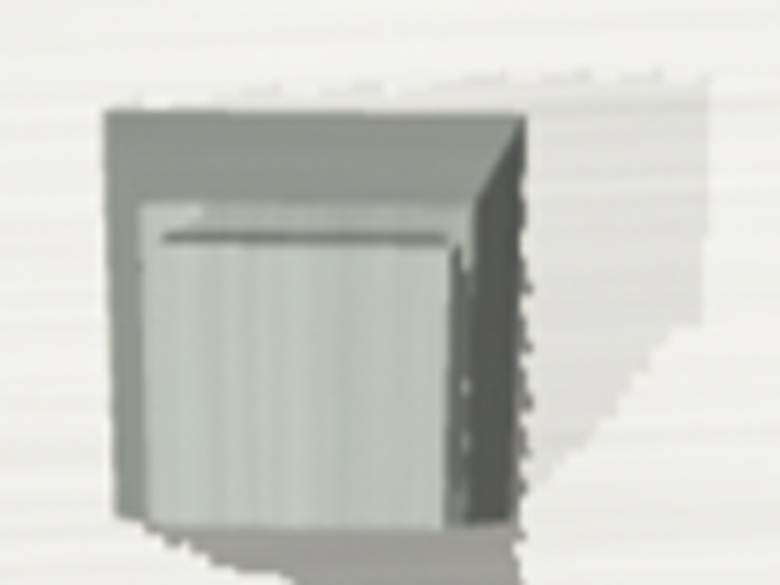

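Call:
play_rows:
  plan:
    - [[3,-48,0],[0,0,0.3],0.65]
    - [[6,-96,0],[0,0,0.6],0.65]
    - [[10,-144,0],[0,0,0.9],0.65]
    - [[13,-192,0],[0,0,1.2],0.65]
    - [[16,-240,0],[0,0,1.5],0.65]
    - [[20,-288,0],[0,0,1.9],0.65]
    - [[23,-336,5],[0,0,2.2],0.65]
    - [[26,-380,10],[0,0,2.65],0.65]

```text
time_s: 19.0
eef_pos: [582.1, 38.1, 134.6]
tcp_rot: [-3.06, 0.71, -0.0]
contact_force: [1.3, -0.7, 0.7]
width: 55.7
```

Call:
play_rows:
  plan:
    - [[0,0,0],[0,0,0],0.65]
    - [[0,0,0],[0,0,0],0.65]
    - [[0,0,0],[0,0,0],0.65]

```text
time_s: 19.3
eef_pos: [580.5, 34.5, 134.4]
tcp_rot: [3.059, -0.71, -0.002]
contact_force: [-0.2, -0.2, 0.2]
width: 55.5
```

```bash
cat >> h.py <<'E'
def topfit(c,X,zt,r=45,tol=4):
    W=cloud(c); m=(np.abs(W[:,:,2]-zt)<tol)&(np.hypot(W[:,:,0]-X[0],W[:,:,1]-X[1])<r)
    p=W[m]; q=cv2.minAreaRect(p[:,:2].astype(np.float32)); print(len(p),"mean",p.mean(0).round(1),"ctr",np.round(q[0],1),np.round(q[1],1),"ang",round(q[2],1)); return p
E
python3 - <<'E'
from h import *
s=st(); print(s["time_s"],s["eef_pos"],s["tcp_rot"],s["width"],s["contact_force"],s["joint_velocities"].round(3))
w=cam("wrist"); crop(w,0,0,560,420,1.4,"w15.png"); topfit(w,(587,61),50)
E
```

```text
19.3 [580.53496567  34.53983847 134.44641394] [ 3.05927032e+00 -7.10154387e-01 -2.42908273e-03] 55.50947306891498 [-0.18692553 -0.2389178   0.17890166] [-0.025 -0.01  -0.007 -0.001  0.002  0.005]
1964 mean [586.7  61.2  50.4] ctr [586.5  60.7] [36.2 35.9] ang 63.4
```

View pics/w15.png

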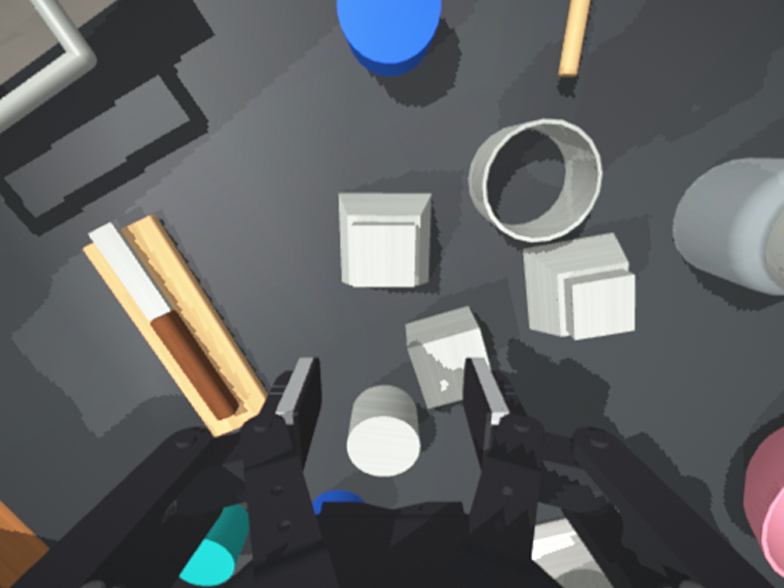

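Run:
```python
from h import *
d,r=rel([587,61,36.3],down(np.radians(-26.5))); print(d.round(1),r.round(2))
```

```text
[ -5.9 -27.2  98.3] [0.01 0.01 0.05]
```

Call:
play_rows:
  plan:
    - [[-6,-27,20],[0,0,0],0.65]
    - [[-6,-27,60],[0,0,0],0.65]
    - [[-6,-27,88],[0,0,0],0.65]
    - [[-6,-27,93],[0,0,0],0.65]
    - [[-6,-27,93],[0,0,0],0.65]
    - [[-6,-27,93],[0,0,0],0.65]

```text
time_s: 19.95
eef_pos: [588.0, 61.0, 43.2]
tcp_rot: [-3.059, 0.713, -0.002]
contact_force: [0.3, 0.1, 0.5]
width: 55.5
```

Call:
play_rows:
  plan:
    - [[-1,0,6.5],[0,0,0],0.65]
    - [[-1,0,6.5],[0,0,0],0.65]
    - [[-1,0,6.5],[0,0,0],0.65]
    - [[-1,0,6.5],[0,0,0],0.2]
    - [[-1,0,6.5],[0,0,0],0.2]
    - [[-1,0,6.5],[0,0,0],0.2]
    - [[-1,0,6.5],[0,0,0],0.2]

```text
time_s: 20.65
eef_pos: [586.3, 62.3, 35.8]
tcp_rot: [-3.06, 0.711, 0.0]
contact_force: [-0.2, -0.5, 5.0]
width: 34.3
```

Run:
```python
from h import *
s=st(); print(s["time_s"],s["eef_pos"],s["tcp_rot"],s["width"],s["contact_force"])
for p,y in [([587,61,125],-26.5),([486.5,-298,120],-10.5)]:
  d,r=rel(p,down(np.radians(y))); print(d.round(1),r.round(2))
```

```text
20.65 [586.25676281  62.29811801  35.83481809] [-3.06015495e+00  7.10555980e-01  3.09610230e-04] 34.27997755282088 [-0.2255974  -0.49204866  5.00523424]
[  1.2   0.8 -89.2] [0.   0.   0.06]
[ 69.2 367.4 -84.2] [-0.    0.   -2.61]
```

Call:
play_rows:
  plan:
    - [[0,0,-45],[0,0,0],0.2]
    - [[0,0,-86],[0,0,0],0.2]
    - [[9,45,-86],[0,0,-0.3],0.2]
    - [[18,92,-86],[0,0,-0.6],0.2]
    - [[26,139,-86],[0,0,-1],0.2]
    - [[35,186,-86],[0,0,-1.3],0.2]
    - [[44,233,-86],[0,0,-1.6],0.2]
    - [[52,280,-86],[0,0,-2],0.2]

```text
time_s: 21.45
eef_pos: [508.0, -213.6, 120.8]
tcp_rot: [3.118, -0.384, -0.003]
contact_force: [0.3, 0.1, -1.5]
width: 34.8
```

Run:
```python
from h import *
for i in range(3): cam("top")
s=st(); print(s["time_s"],s["eef_pos"],s["tcp_rot"],s["width"],s["contact_force"],s["joint_velocities"].round(2))
d,r=rel([487,-298,120],down(np.radians(-10.5))); print(d.round(1),r.round(2))
```

```text
21.6 [ 507.71990736 -214.59141465  120.70925698] [ 3.11644668 -0.39549121 -0.00390946] 34.91741991676395 [ 0.21861055  0.16144233 -0.43855595] [ 0.06 -0.   -0.01  0.    0.03  0.02]
[ 0.8 85.9  0.7] [ 0.    0.02 -0.66]
```

Call:
play_rows:
  plan:
    - [[0,44,0],[0,0,-0.35],0.2]
    - [[1,86,0],[0,0,-0.65],0.2]
    - [[1,86,0],[0,0,-0.65],0.2]
    - [[1,86,0],[0,0,-0.65],0.2]
    - [[1,86,0],[0,0,-0.65],0.2]

```text
time_s: 22.1
eef_pos: [489.1, -294.0, 120.9]
tcp_rot: [-3.128, 0.279, 0.004]
contact_force: [-0.1, -0.1, -1.4]
width: 34.0
```

Run:
```python
from h import *
s=st(); print(s["time_s"],s["eef_pos"],s["tcp_rot"],s["width"],s["contact_force"],s["joint_velocities"].round(2))
d,r=rel([487,-298,58],down(np.radians(-10.5))); print(d.round(1),r.round(2))
w=cam("wrist"); crop(w,130,110,450,350,2.4,"w16.png")
c=cam("scene"); crop(c,140,90,300,210,5,"s16.png")
```

```text
22.1 [ 489.09979419 -294.03806631  120.88798421] [-3.12815103  0.2785167   0.00382371] 33.95718420842237 [-0.1441454  -0.10274326 -1.362858  ] [ 0.01 -0.01 -0.   -0.   -0.   -0.01]
[-1.2  4.3 62.9] [-0.01  0.02  0.05]
```

View pics/w16.png

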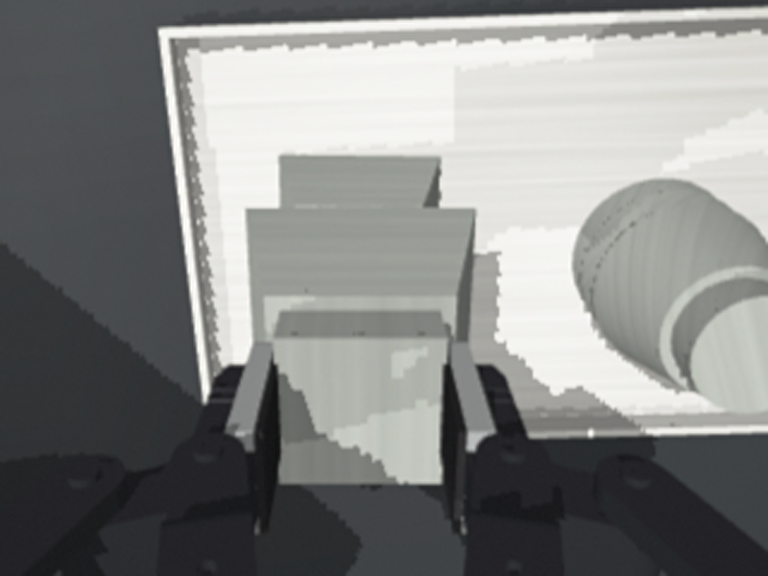

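View pics/s16.png

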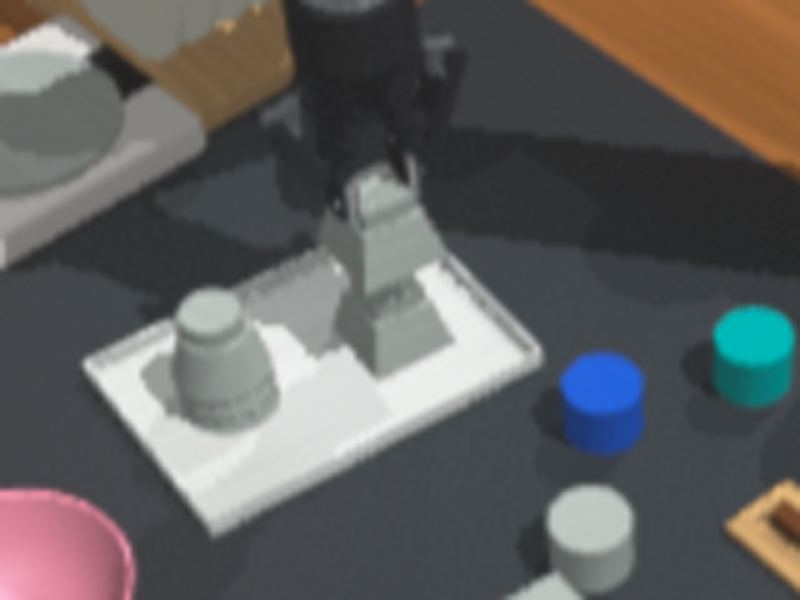

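Call:
play_rows:
  plan:
    - [[-1.5,3.5,20],[0,0,0],0.2]
    - [[-1.5,3.5,40],[0,0,0],0.2]
    - [[-1.5,3.5,52],[0,0,0],0.2]
    - [[-1.5,3.5,58],[0,0,0],0.2]
    - [[-1.5,3.5,62],[0,0,0],0.2]
    - [[-1.5,3.5,62],[0,0,0],0.2]
    - [[-1.5,3.5,62],[0,0,0],0.2]

```text
time_s: 22.9
eef_pos: [487.4, -299.1, 60.0]
tcp_rot: [3.128, -0.28, -0.001]
contact_force: [0.2, 1.2, -0.6]
width: 34.6
```

Call:
play_rows:
  plan:
    - [[-0.5,-0.5,2],[0,0,0],0.2]
    - [[-0.5,-0.5,4],[0,0,0],0.2]
    - [[-0.5,-0.5,6],[0,0,0],0.2]
    - [[-0.5,-0.5,7.5],[0,0,0],0.2]
    - [[-0.5,-0.5,7.5],[0,0,0],0.2]

```text
time_s: 23.4
eef_pos: [486.5, -298.4, 52.8]
tcp_rot: [3.128, -0.281, -0.001]
contact_force: [-1.6, 0.7, 6.0]
width: 34.7
```

Seated. Release, lift, and move aside for a survey with the second square in view.

Call:
play_rows:
  plan:
    - [[0,0,0],[0,0,0],0.65]
    - [[0,0,0],[0,0,0],0.65]
    - [[0,0,-40],[0,0,0],0.65]
    - [[0,0,-85],[0,0,0],0.65]
    - [[0,-20,-110],[0,0,0],0.65]
    - [[0,-60,-120],[0,0,0],0.65]
    - [[0,-60,-120],[0,0,0],0.65]

```text
time_s: 24.1
eef_pos: [498.9, -236.6, 174.0]
tcp_rot: [-3.129, 0.275, -0.003]
contact_force: [0.4, 0.2, 0.4]
width: 55.4
```

Run:
```python
from h import *
for i in range(2): cam("top")
survey("t17.png")
w=cam("wrist")
s=st(); print(s["time_s"],s["eef_pos"],s["tcp_rot"])
d,r=rel([693,-50,145],down(np.radians(-14.5))); print(d.round(1),r.round(2))
```

```text
50s 361 px [368  90  56  44] ctr [ 833.  -262.3] mean [ 842.5 -276.6   52.6] size [148.  99.] ang 68.1 [215 132 150]
50s 101 px [297 115  28  19] ctr [786.3 -27.2] mean [778.4 -24.2  54.6] size [72.6 46.1] ang 87.7 [119 128 129]
50s 187 px [302 152  16  17] ctr [690.8 -25.7] mean [690.5 -25.9  49.4] size [35.6 36.8] ang 76.1 [192 200 192]
50s 69 px [413 184  12  18] ctr [ 607.9 -312.4] mean [ 605.3 -309.6   51.4] size [20.9 50.8] ang 70.0 [133 138 133]
40s 163 px [379  92  41  33] ctr [ 846.5 -279. ] mean [ 847.9 -286.5   39.1] size [124.7  48.7] ang 55.3 [225 139 159]
40s 289 px [226 168  20  19] ctr [644.4 172.3] mean [644.2 172.5  39.1] size [51.  49.2] ang 87.6 [ 39  93 199]
40s 316 px [301 188  21  20] ctr [591.7 -30.5] mean [591.4 -30.7  39.6] size [47.8 47.9] ang 81.9 [195 203 195]
40s 290 px [315 214  19  19] ctr [522.9 -65.7] mean [522.7 -66.1  39.7] size [48.1 48.4] ang 0.0 [201 210 201]
40s 297 px [343 245  20  20] ctr [ 440.3 -142.1] mean [ 440.5 -141.9   39.6] size [50.2 50.5] ang 25.1 [ 39 102 217]
40s 302 px [329 282  20  20] ctr [ 342.1 -104.4] mean [ 341.5 -103.8   39.7] size [50.7 50.3] ang 89.8 [ 15 188 184]
tall 560 px [298 103  26  28] ctr [799.8 -26.9] mean [798.3 -27.   82.2] size [66.6 65.3] ang 21.2 [168 176 169]
tall 280 px [416 185  20  19] ctr [ 599.7 -327.1] mean [ 599.5 -326.4   75.8] size [48.2 42.9] ang 7.0 [162 168 161]
24.3 [ 496.8883982  -239.56039326  171.14841079] [ 3.12867362 -0.28093662 -0.00388384]
[ 159.3 -221.5   25.6] [0.01 0.02 0.71]
```

View pics/t17.png

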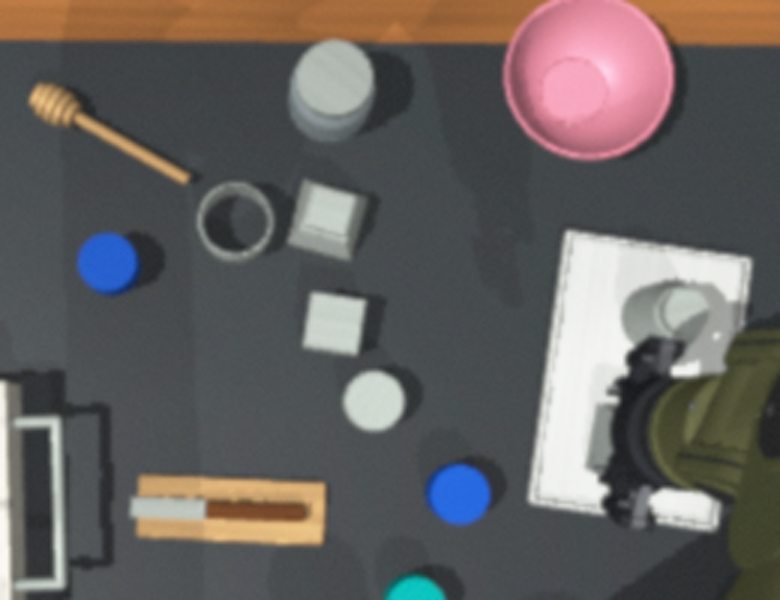

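Call:
play_rows:
  plan:
    - [[27,-37,4],[0,0,0.1],0.65]
    - [[53,-74,8],[0,0,0.3],0.65]
    - [[80,-111,12],[0,0,0.4],0.65]
    - [[106,-148,17],[0,0,0.5],0.65]
    - [[133,-185,21],[0,0,0.6],0.65]
    - [[159,-221,25],[0,0,0.7],0.65]
    - [[159,-221,25],[0,0,0.7],0.65]
    - [[159,-221,25],[0,0,0.7],0.65]

```text
time_s: 25.1
eef_pos: [692.9, -50.2, 144.4]
tcp_rot: [3.116, -0.394, -0.007]
contact_force: [-0.3, -0.6, -0.2]
width: 55.5
```

Run:
```python
from h import *
for i in range(2): cam("top")
s=st(); print(s["time_s"],s["eef_pos"],s["tcp_rot"],s["joint_velocities"].round(3))
w=cam("wrist"); crop(w,0,0,560,420,1.4,"w18.png"); topfit(w,(691,-26),50)
d,r=rel([692,-25.5,42],down(np.radians(-14.3))); print(d.round(1),r.round(2))
```

```text
25.2 [692.03022757 -51.40292208 145.63411118] [ 3.1154754  -0.39716431 -0.00551157] [-0.011 -0.018 -0.007  0.001  0.002  0.001]
1804 mean [691.3 -25.3  50.3] ctr [691.  -26.1] [36.3 36. ] ang 74.5
[ -6.3 -25.4 104.1] [ 0.01  0.03 -0.04]
```

View pics/w18.png

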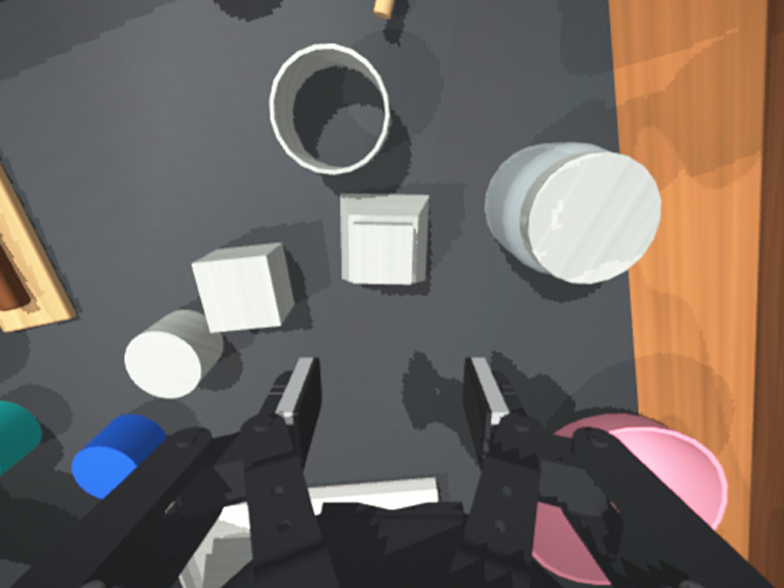

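Call:
play_rows:
  plan:
    - [[-6,-25,20],[0,0,0.1],0.65]
    - [[-6,-25,60],[0,0,0.1],0.65]
    - [[-6,-25,95],[0,0,0.1],0.65]
    - [[-6,-25,102],[0,0,0.1],0.65]
    - [[-6,-25,102],[0,0,0.1],0.65]
    - [[-6,-25,102],[0,0,0.1],0.65]

```text
time_s: 25.85
eef_pos: [694.4, -25.3, 46.6]
tcp_rot: [3.114, -0.413, 0.002]
contact_force: [0.5, 0.2, 0.6]
width: 55.5
```

Call:
play_rows:
  plan:
    - [[-2.5,0,5],[0,0,0],0.65]
    - [[-2.5,0,10],[0,0,0],0.65]
    - [[-2.5,0,10],[0,0,0],0.65]
    - [[-2.5,0,10],[0,0,0],0.2]
    - [[-2.5,0,10],[0,0,0],0.2]
    - [[-2.5,0,10],[0,0,0],0.2]
    - [[-2.5,0,10],[0,0,0],0.2]

```text
time_s: 26.55
eef_pos: [692.3, -23.8, 35.6]
tcp_rot: [3.114, -0.411, 0.002]
contact_force: [2.7, -0.3, 4.8]
width: 35.0
```

Run:
```python
from h import *
s=st(); print(s["time_s"],s["eef_pos"],s["tcp_rot"],s["width"],s["contact_force"])
d,r=rel([486.8,-298.2,135],down(np.radians(-10.3))); print(d.round(1),r.round(2))
```

```text
26.55 [692.26530699 -23.79180285  35.60016227] [ 3.11446634e+00 -4.11328925e-01  2.24298901e-03] 34.96949139837601 [ 2.65593074 -0.3354151   4.83693279]
[-127.   318.3  -99.6] [-0.   -0.01 -0.79]
```

Call:
play_rows:
  plan:
    - [[0,0,-45],[0,0,0],0.2]
    - [[0,0,-92],[0,0,0],0.2]
    - [[-18,44,-99],[0,0,-0.1],0.2]
    - [[-36,88,-99],[0,0,-0.2],0.2]
    - [[-54,132,-99],[0,0,-0.4],0.2]
    - [[-72,178,-99],[0,0,-0.5],0.2]
    - [[-90,224,-99],[0,0,-0.6],0.2]
    - [[-108,270,-99],[0,0,-0.8],0.2]

```text
time_s: 27.35
eef_pos: [514.3, -257.1, 133.0]
tcp_rot: [-3.129, 0.279, 0.006]
contact_force: [0.9, 0.0, -0.6]
width: 34.4
```

Run:
```python
from h import *
for i in range(4): cam("top")
s=st(); print(s["time_s"],s["eef_pos"],s["tcp_rot"],s["width"],s["contact_force"],s["joint_velocities"].round(2))
d,r=rel([486.8,-298.2,130],down(np.radians(-10.3))); print(d.round(1),r.round(2))
```

```text
27.55 [ 515.15155154 -256.90963621  133.18092865] [-3.12750457  0.28504991  0.0048467 ] 34.217406433118114 [ 1.33139459 -0.14329098 -0.95011372] [ 0.04  0.01  0.02 -0.    0.    0.  ]
[-20.4  45.7   3.2] [-0.01  0.03 -0.02]
```

Call:
play_rows:
  plan:
    - [[-10,23,3],[0,0,0],0.2]
    - [[-20,46,3],[0,0,0],0.2]
    - [[-20,46,3],[0,0,0],0.2]
    - [[-20,46,3],[0,0,0],0.2]
    - [[-20,46,3],[0,0,0],0.2]

```text
time_s: 28.05
eef_pos: [489.6, -296.8, 130.6]
tcp_rot: [-3.129, 0.278, 0.002]
contact_force: [-0.0, -0.6, -1.5]
width: 34.3
```

Run:
```python
from h import *
for i in range(2): cam("top")
s=st(); print(s["time_s"],s["eef_pos"],s["tcp_rot"],s["width"],s["contact_force"],s["joint_velocities"].round(2))
d,r=rel([486.8,-298.2,73],down(np.radians(-10.3))); print(d.round(1),r.round(2))
w=cam("wrist"); crop(w,130,110,450,350,2.4,"w19.png")
c=cam("scene"); crop(c,140,90,300,210,5,"s19.png")
```

```text
28.15 [ 489.50887483 -297.00815265  130.73680158] [-3.12913053e+00  2.77709013e-01  2.28352715e-03] 34.24074450586413 [ 0.22716763  1.04160601 -1.17725756] [-0. -0. -0.  0. -0. -0.]
[-2.4  1.7 57.7] [-0.    0.01  0.03]
```

View pics/w19.png

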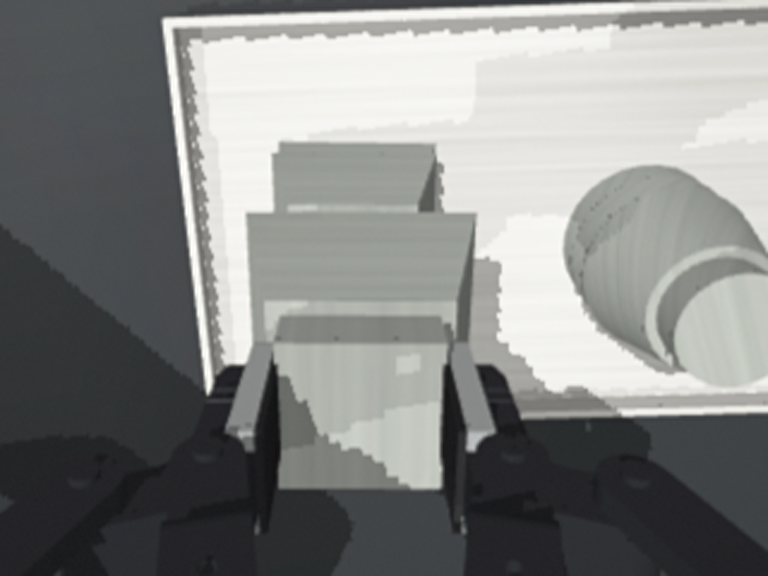

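View pics/s19.png

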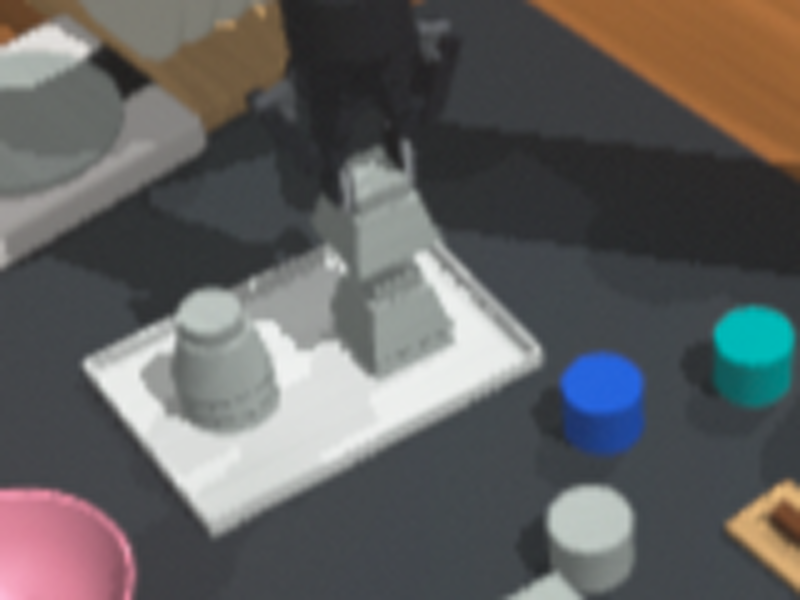

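Aligned; lower in two stages (home ≈ 66.6).

Call:
play_rows:
  plan:
    - [[-2,1,20],[0,0,0],0.2]
    - [[-2,1,40],[0,0,0],0.2]
    - [[-2,1,50],[0,0,0],0.2]
    - [[-2,1,55],[0,0,0],0.2]
    - [[-2,1,58],[0,0,0],0.2]
    - [[-2,1,58],[0,0,0],0.2]
    - [[-2,1,58],[0,0,0],0.2]

```text
time_s: 28.95
eef_pos: [487.1, -299.1, 73.5]
tcp_rot: [3.128, -0.281, -0.0]
contact_force: [-0.2, 0.4, -1.1]
width: 34.6
```

Call:
play_rows:
  plan:
    - [[0,-0.5,2],[0,0,0],0.2]
    - [[0,-0.5,4],[0,0,0],0.2]
    - [[0,-0.5,6],[0,0,0],0.2]
    - [[0,-0.5,7.5],[0,0,0],0.2]
    - [[0,-0.5,7.5],[0,0,0],0.2]
    - [[0,-0.5,7.5],[0,0,0],0.2]

```text
time_s: 29.55
eef_pos: [486.7, -298.4, 66.5]
tcp_rot: [3.128, -0.281, -0.001]
contact_force: [-2.3, 1.0, 5.9]
width: 34.6
```

Call:
play_rows:
  plan:
    - [[0,0,0],[0,0,0],0.65]
    - [[0,0,0],[0,0,0],0.65]
    - [[0,0,-40],[0,0,0],0.65]
    - [[0,0,-85],[0,0,0],0.65]
    - [[0,40,-90],[0,0,0],0.65]
    - [[0,40,-90],[0,0,0],0.65]
    - [[0,40,-90],[0,0,0],0.65]

```text
time_s: 30.25
eef_pos: [479.4, -338.1, 155.1]
tcp_rot: [-3.129, 0.283, 0.002]
contact_force: [-0.5, -0.0, 0.1]
width: 55.7
```

Run:
```python
from h import *
for i in range(2): cam("top")
w=cam("wrist"); crop(w,0,0,560,420,1.4,"w20.png"); topfit(w,(486.5,-298),81); topfit(w,(600,-329),81)
s=st(); print(s["time_s"],s["eef_pos"],s["tcp_rot"],s["joint_positions"])
survey()
d,r=rel([523,-90,140],down(np.radians(-50))); print(d.round(1),r.round(2))
```

```text
2277 mean [ 485.6 -299.7   81.2] ctr [ 485.4 -300.5] [36.4 35.9] ang 79.8
2089 mean [ 599.5 -330.2   81.1] ctr [ 599.9 -331.1] [38.9 39.2] ang 19.3
30.4 [ 478.93146036 -336.54681647  154.24156773] [-3.12777229  0.27981125  0.00554874] [-6.12200004e-01  4.05717554e-01 -1.27118488e-01  1.04168335e+00
 -6.17673501e-04  1.13704292e+00]
50s 406 px [368  90  56  52] ctr [ 825.1 -264.4] mean [ 835.3 -278.7   52.7] size [147.3 116.8] ang 51.1 [200 121 138]
50s 90 px [297 115  27  19] ctr [782.3 -22.3] mean [775.5 -21.6  54. ] size [73.2 37.4] ang 75.0 [117 126 128]
50s 95 px [413 184  17  22] ctr [ 599.2 -321.3] mean [ 597.1 -314.2   51.1] size [56.6 39.4] ang 8.1 [134 140 134]
50s 106 px [401 226  21  24] ctr [ 485.7 -297.6] mean [ 481.3 -282.6   51.6] size [51.9 54.7] ang 80.7 [139 145 139]
40s 186 px [382  92  38  45] ctr [ 830.5 -283. ] mean [ 836.9 -289.8   39. ] size [131.5  65. ] ang 31.6 [207 125 143]
40s 292 px [226 168  20  19] ctr [644.6 172.1] mean [644.6 172.7  39.1] size [49.1 50.9] ang 3.5 [ 40  97 207]
40s 318 px [301 188  21  20] ctr [591.7 -30.6] mean [591.4 -30.7  39.2] size [47.8 48. ] ang 80.8 [192 200 192]
40s 290 px [315 214  19  19] ctr [522.9 -65.8] mean [522.8 -66.   39.6] size [48.5 48.1] ang 89.9 [197 206 198]
40s 294 px [343 245  20  20] ctr [ 440.3 -141.9] mean [ 440.4 -141.9   39.8] size [50.1 49.9] ang 64.1 [ 39 100 215]
40s 295 px [329 282  20  20] ctr [ 342.1 -104.2] mean [ 341.6 -103.8   39.9] size [49.9 50.8] ang 0.5 [ 15 185 181]
tall 563 px [298 103  26  28] ctr [800.8 -26.8] mean [798.3 -26.9  82.1] size [66.8 65.2] ang 35.2 [165 173 166]
tall 285 px [416 185  20  19] ctr [ 600.3 -326.8] mean [ 599.  -326.1   75.4] size [47.8 43.8] ang 1.1 [164 171 164]
tall 324 px [404 228  22  21] ctr [ 486.  -298.5] mean [ 485.6 -296.    75.6] size [46.  46.2] ang 79.1 [172 179 172]
[  -0.4 -250.4   14.5] [0.   0.04 6.63]
```

View pics/w20.png

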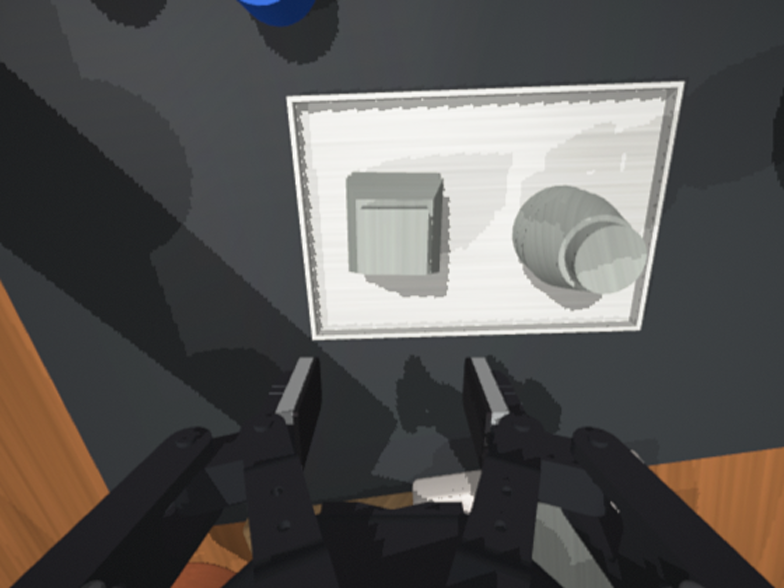

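Call:
play_rows:
  plan:
    - [[0,-45,0],[0,0,1.2],0.85]
    - [[0,-90,3],[0,0,2.4],0.85]
    - [[0,-135,6],[0,0,3.6],0.85]
    - [[0,-180,9],[0,0,4.8],0.85]
    - [[0,-220,12],[0,0,6],0.85]
    - [[0,-250,14],[0,0,6.6],0.85]
    - [[0,-250,14],[0,0,6.6],0.85]
    - [[0,-250,14],[0,0,6.6],0.85]

```text
time_s: 31.25
eef_pos: [523.6, -90.7, 140.8]
tcp_rot: [2.85, -1.319, -0.004]
contact_force: [0.5, 0.5, -0.4]
width: 72.6
```

Run:
```python
from h import *
for i in range(3): cam("top")
s=st(); print(s["time_s"],s["eef_pos"],s["tcp_rot"],s["joint_positions"])
w=cam("wrist"); crop(w,0,0,560,420,1.4,"w21.png"); topfit(w,(523,-66),40)
d,r=rel([523.5,-65.5,18],down(np.radians(-50))); print(d.round(1),r.round(2))
```

```text
31.4 [523.82622859 -92.39099612 141.14283896] [ 2.84750970e+00 -1.32450135e+00 -2.36292603e-03] [-1.74168802e-01  3.27446457e-01 -2.86660296e-01  9.58430429e-01
 -6.85332184e-04  2.26737984e+00]
2715 mean [523.5 -65.7  40.1] ctr [526.1 -61.6] [63.7 51.4] ang 55.3
[-20.9 -17.3 123.2] [0.01 0.01 0.01]
```

View pics/w21.png

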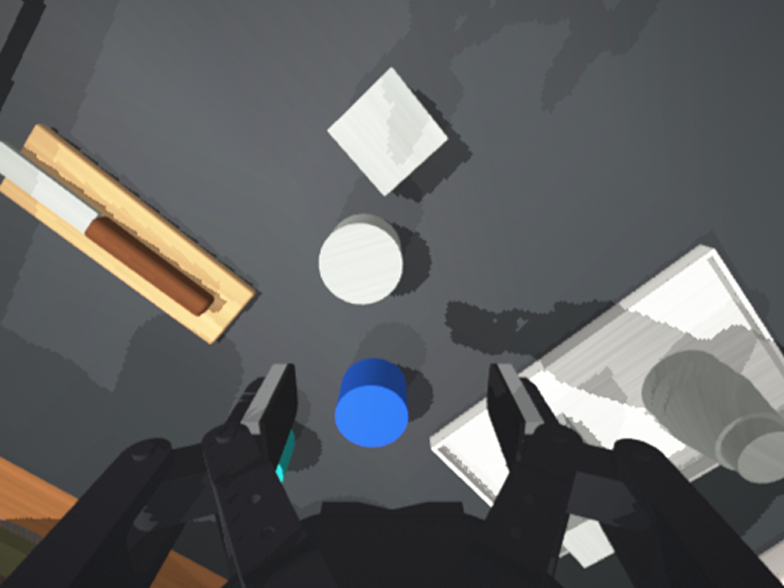

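Call:
play_rows:
  plan:
    - [[-21,-17,15],[0,0,0],0.85]
    - [[-21,-17,55],[0,0,0],0.85]
    - [[-21,-17,90],[0,0,0],0.85]
    - [[-21,-17,120],[0,0,0],0.85]
    - [[-21,-17,120],[0,0,0],0.85]
    - [[-21,-17,120],[0,0,0],0.85]

```text
time_s: 32.05
eef_pos: [523.0, -65.4, 21.4]
tcp_rot: [2.847, -1.325, -0.004]
contact_force: [1.0, 0.4, 0.9]
width: 72.5
```

Call:
play_rows:
  plan:
    - [[0,0,3],[0,0,0],0.85]
    - [[0,0,4],[0,0,0],0.45]
    - [[0,0,4],[0,0,0],0.45]
    - [[0,0,4],[0,0,0],0.45]
    - [[0,0,4],[0,0,0],0.45]
    - [[0,0,4],[0,0,0],0.45]

```text
time_s: 32.65
eef_pos: [524.8, -65.0, 19.0]
tcp_rot: [2.849, -1.324, 0.003]
contact_force: [-0.4, -1.1, 5.6]
width: 50.3
```

Run:
```python
from h import *
s=st(); print(s["time_s"],s["eef_pos"],s["tcp_rot"],s["width"],s["contact_force"])
for p,y in [([523,-65,120],-50),([500,120,135],-30),([470,319,135],-10)]:
  d,r=rel(p,down(np.radians(y))); print(d.round(1),r.round(2))
```

```text
32.65 [524.78870778 -64.95089306  19.00237924] [ 2.84887228 -1.32404124  0.00312356] 50.26335792491403 [-0.40651547 -1.10870505  5.58106974]
[  -0.9    1.3 -101. ] [-0.01 -0.02  0.02]
[-157.1 -100.4 -116.2] [-0.   -0.02 -3.31]
[-328.6 -205.8 -116.4] [-0.   -0.02 -6.64]
```

Call:
play_rows:
  plan:
    - [[0,0,-45],[0,0,0],0.4]
    - [[0,0,-95],[0,0,0],0.4]
    - [[-38,-24,-110],[0,0,-0.8],0.4]
    - [[-77,-48,-116],[0,0,-1.6],0.4]
    - [[-116,-72,-116],[0,0,-2.4],0.4]
    - [[-155,-96,-116],[0,0,-3.2],0.4]
    - [[-194,-120,-116],[0,0,-4],0.4]
    - [[-233,-145,-116],[0,0,-4.8],0.4]

```text
time_s: 33.45
eef_pos: [483.7, 208.8, 134.1]
tcp_rot: [-3.089, 0.569, 0.0]
contact_force: [0.7, 0.2, -1.2]
width: 50.1
```

Run:
```python
from h import *
for i in range(3): cam("top")
s=st(); print(s["time_s"],s["eef_pos"],s["tcp_rot"],s["width"],s["contact_force"])
for p,y in [([470,319,130],-5)]:
  d,r=rel(p,down(np.radians(y))); print(d.round(1),r.round(2))
w=cam("wrist"); crop(w,0,0,560,420,1.4,"w22.png")
c=cam("top"); crop(c,130,190,330,320,3.9,"t22.png")
for P in [(531,257),(327,257),(327,381),(531,381)]: print(proj(c,[*P,72]).round(1))
```

```text
33.6 [483.8982714 209.6410115 133.9016329] [-3.08961611e+00  5.66320745e-01  3.54997177e-04] 50.28798238559243 [ 0.59477234 -0.27491202 -1.23405477]
[-51.8 -97.3   4. ] [-0.    0.   -2.63]
[200.4 218.8]
[199.  298.5]
[150.5 298.2]
[152.4 218.4]
```

View pics/w22.png

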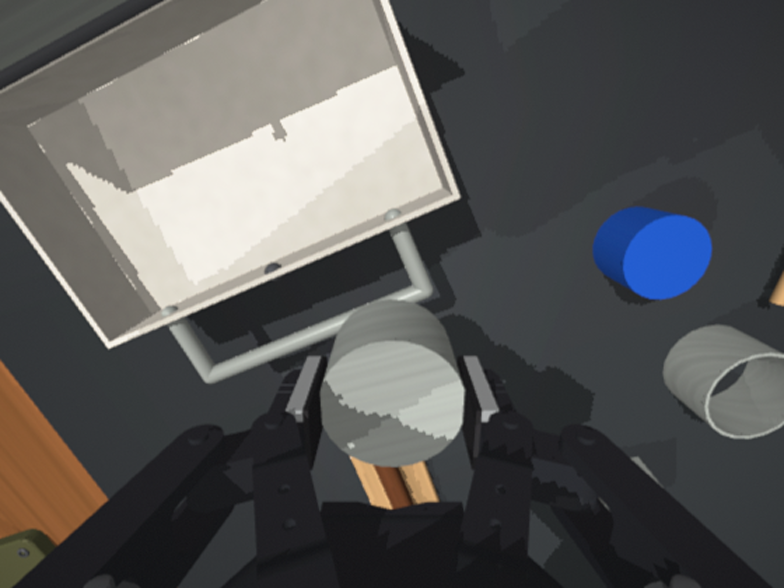

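View pics/t22.png

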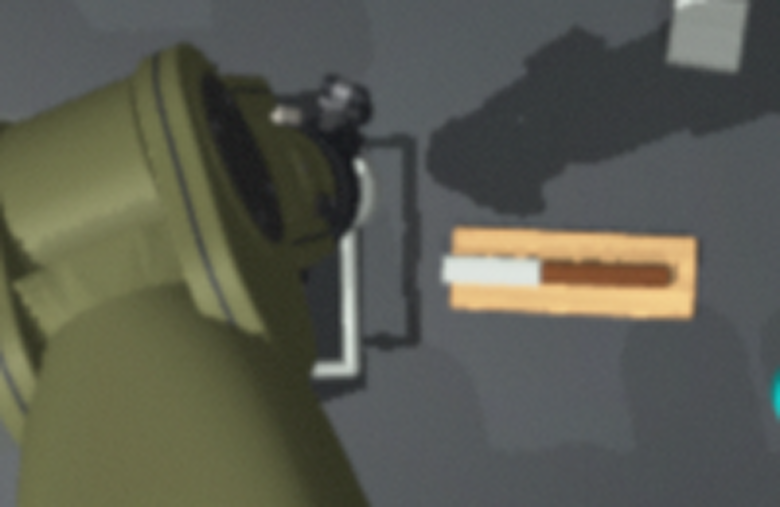

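Run:
```python
from h import *
w=cam("wrist")
for p in [(460,197),(110,348)]: print(ray(w,p[0]/1.4,p[1]/1.4,72).round(1))
s=st(); print(s["joint_positions"].round(2))
```

```text
[536.8 253.   72. ]
[328.3 244.2  72. ]
[ 0.4   0.32 -0.31  0.93 -0.    2.34]
```

Call:
play_rows:
  plan:
    - [[-26,-49,2],[0,0,-1.3],0.4]
    - [[-51,-97,4],[0,0,-2.6],0.4]
    - [[-51,-97,4],[0,0,-2.6],0.4]
    - [[-51,-97,4],[0,0,-2.6],0.4]
    - [[-51,-97,4],[0,0,-2.6],0.4]

```text
time_s: 34.25
eef_pos: [471.4, 313.8, 129.1]
tcp_rot: [3.136, -0.153, -0.003]
contact_force: [0.2, 0.3, -1.3]
width: 49.9
```

Run:
```python
from h import *
for i in range(2): cam("top")
s=st(); print(s["time_s"],s["eef_pos"],s["tcp_rot"],s["width"],s["contact_force"])
d,r=rel([471,319,52],down(np.radians(-5))); print(d.round(1),r.round(2))
w=cam("wrist"); crop(w,0,0,560,420,1.4,"w23.png")
c=cam("scene"); crop(c,280,130,480,300,4,"s23.png")
```

```text
34.35 [471.48499725 313.70426818 129.26943241] [ 3.13656629 -0.15393479 -0.00319539] 50.305968736243614 [ 0.61796599 -0.48288965 -0.7388736 ]
[-0.8 -5.3 77.3] [ 0.01  0.02 -0.1 ]
```

View pics/w23.png

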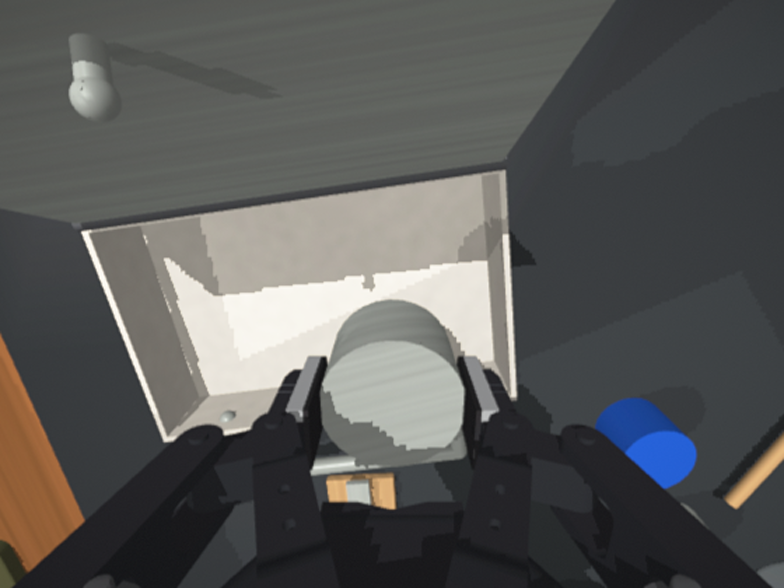

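View pics/s23.png

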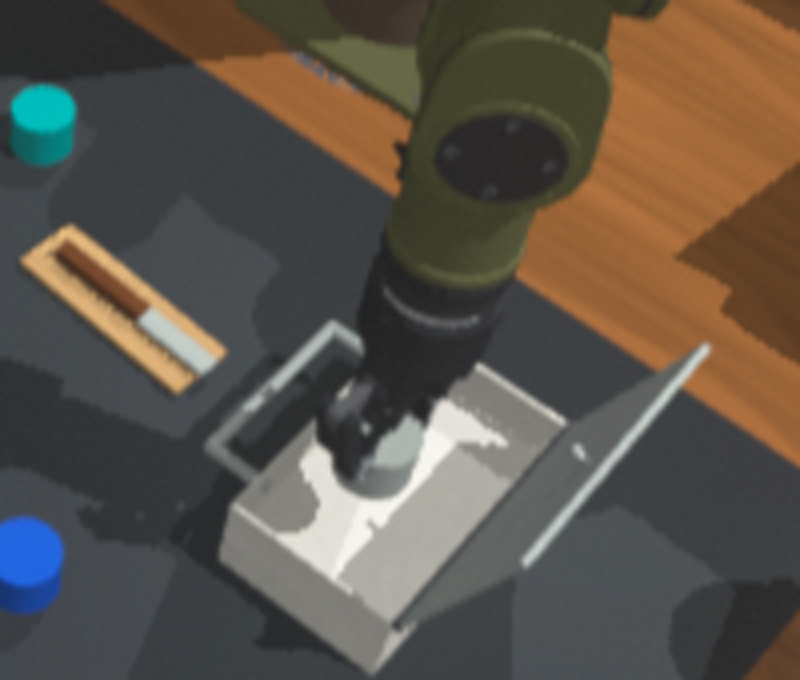

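Call:
play_rows:
  plan:
    - [[-1,-5,20],[0,0,0],0.4]
    - [[-1,-5,40],[0,0,0],0.4]
    - [[-1,-5,60],[0,0,0],0.4]
    - [[-1,-5,72],[0,0,0],0.4]
    - [[-1,-5,76],[0,0,0],0.4]
    - [[-1,-5,76],[0,0,0],0.4]
    - [[-1,-5,76],[0,0,0],0.4]

```text
time_s: 35.15
eef_pos: [471.4, 321.1, 54.1]
tcp_rot: [-3.137, 0.15, 0.001]
contact_force: [0.3, 0.1, -1.0]
width: 50.1
```

Call:
play_rows:
  plan:
    - [[0,0,2],[0,0,0],0.4]
    - [[0,0,4],[0,0,0],0.4]
    - [[0,0,5.5],[0,0,0],0.4]
    - [[0,0,5.5],[0,0,0],0.4]
    - [[0,0,5.5],[0,0,0],0.4]

```text
time_s: 35.65
eef_pos: [471.1, 321.2, 49.0]
tcp_rot: [-3.137, 0.149, 0.0]
contact_force: [-1.8, -1.0, 5.8]
width: 50.0
```

Call:
play_rows:
  plan:
    - [[0,0,0],[0,0,0],0.75]
    - [[0,0,0],[0,0,0],0.75]
    - [[0,0,0],[0,0,0],0.75]
    - [[0,0,-40],[0,0,0],0.75]
    - [[0,0,-85],[0,0,0],0.75]
    - [[0,40,-90],[0,0,0],0.75]
    - [[0,85,-90],[0,0,0],0.85]
    - [[0,85,-90],[0,0,0],0.85]

```text
time_s: 36.45
eef_pos: [460.9, 231.9, 137.9]
tcp_rot: [3.134, -0.156, -0.006]
contact_force: [-0.0, 0.5, -0.9]
width: 72.2
```

Run:
```python
from h import *
for i in range(3): cam("top")
s=st(); print(s["time_s"],s["eef_pos"],s["tcp_rot"],s["width"])
survey()
w=cam("wrist"); crop(w,0,0,560,420,1.4,"w24.png"); topfit(w,(471,320),70)
d,r=rel([590,-52,130],down(np.radians(-8.5))); print(d.round(1),r.round(2))
```

```text
36.6 [463.09496658 236.52345638 137.83795118] [-3.13737477e+00  1.50303777e-01  1.73322412e-03] 72.43812991107198
50s 440 px [368  90  56  53] ctr [ 816.7 -259.9] mean [ 828.2 -274.9   52.9] size [147.5 135.9] ang 38.5 [218 135 154]
50s 86 px [297 121  26  13] ctr [775.6 -23.2] mean [772.5 -22.9  53.8] size [68.  24.7] ang 80.0 [124 133 135]
50s 95 px [413 184  18  22] ctr [ 598.7 -321.9] mean [ 595.9 -314.8   51.5] size [56.9 39.5] ang 10.3 [144 150 144]
50s 99 px [402 226  20  25] ctr [ 485.1 -299.2] mean [ 482.8 -283.2   51.7] size [56.4 55.1] ang 79.9 [145 151 145]
40s 114 px [376  92  39  13] ctr [ 864.7 -258. ] mean [ 866.6 -262.    38.8] size [103.5  28.2] ang 86.3 [225 140 160]
40s 80 px [408 104  12  32] ctr [ 802.1 -310.4] mean [ 806.9 -312.5   39.2] size [18.2 84.9] ang 78.4 [225 139 159]
40s 295 px [226 168  20  19] ctr [644.6 172.2] mean [644.7 172.7  39.1] size [49.4 50.8] ang 1.6 [ 44 106 222]
40s 318 px [301 187  21  21] ctr [591.9 -30.8] mean [591.7 -30.4  39.3] size [48.1 48.3] ang 81.7 [149 155 150]
40s 298 px [343 245  20  20] ctr [ 440.3 -141.9] mean [ 440.4 -141.8   39.8] size [51. 50.] ang 64.1 [ 30  71 147]
40s 312 px [329 282  20  20] ctr [ 341.9 -104.4] mean [ 341.5 -103.4   39.8] size [51.  49.6] ang 88.1 [ 16 193 189]
tall 562 px [297 103  27  28] ctr [800.3 -28.3] mean [798.4 -27.   82.2] size [66.5 66.7] ang 59.2 [192 201 193]
tall 288 px [416 185  20  19] ctr [ 600.1 -327.1] mean [ 599.4 -326.4   75.4] size [47.6 43.1] ang 1.8 [181 188 181]
tall 329 px [404 228  22  21] ctr [ 485.4 -298.5] mean [ 485.5 -295.9   75.5] size [46.1 47.1] ang 78.9 [180 187 180]
4687 mean [470.1 320.5  70.1] ctr [470.  319.6] [51.6 51.5] ang 43.9
[153.5 276.    7.4] [-0.    0.01  0.52]
```

View pics/w24.png

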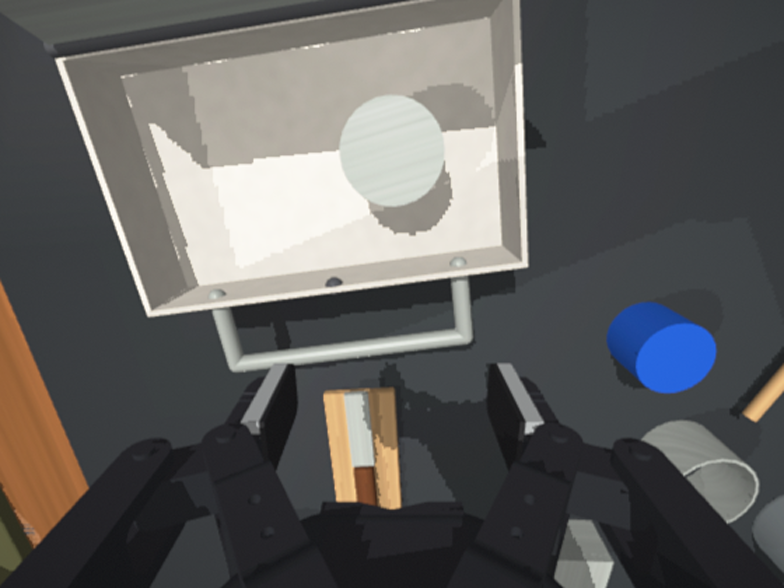

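Call:
play_rows:
  plan:
    - [[24,43,0],[0,0,0.1],0.85]
    - [[48,86,0],[0,0,0.2],0.85]
    - [[72,129,2],[0,0,0.3],0.85]
    - [[96,172,4],[0,0,0.3],0.85]
    - [[120,215,5],[0,0,0.4],0.85]
    - [[142,255,6],[0,0,0.5],0.85]
    - [[153,276,7],[0,0,0.5],0.85]
    - [[153,276,7],[0,0,0.5],0.85]

```text
time_s: 37.5
eef_pos: [591.0, -55.3, 129.9]
tcp_rot: [3.132, -0.236, -0.001]
contact_force: [0.2, 0.2, 0.1]
width: 73.1
```

Run:
```python
from h import *
for i in range(4): cam("top")
s=st(); print(s["time_s"],s["eef_pos"],s["tcp_rot"],s["width"],s["joint_velocities"].round(2))
w=cam("wrist"); crop(w,0,0,560,420,1.4,"w25.png"); topfit(w,(592,-30),40)
d,r=rel([592.3,-30.3,18],down(np.radians(-8.3))); print(d.round(1),r.round(2))
```

```text
37.7 [588.53645006 -51.46377163 130.31453704] [-3.13295397  0.22847974  0.0039475 ] 72.49272392688557 [ 0.01 -0.01 -0.01  0.    0.   -0.  ]
3294 mean [592.  -30.   40.1] ctr [591.8 -30.9] [48.6 48.1] ang 81.5
[  0.9 -21.4 112.5] [ 0.    0.02 -0.  ]
```

View pics/w25.png

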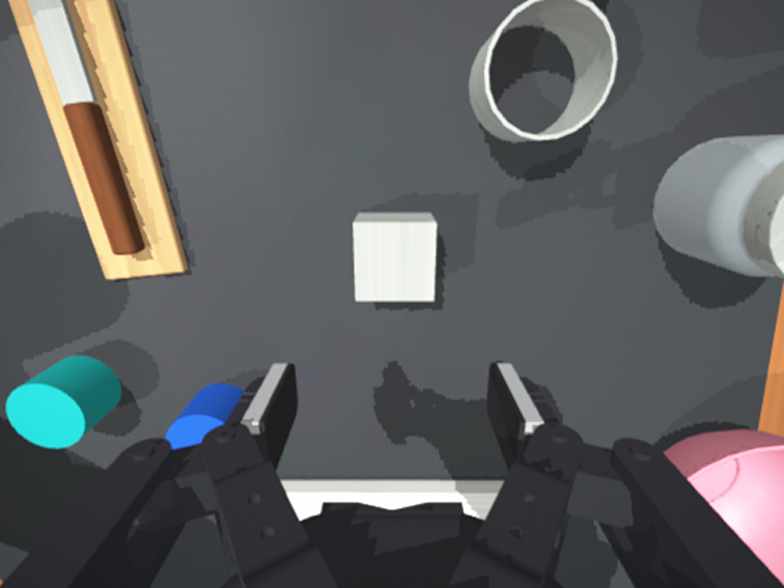

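Call:
play_rows:
  plan:
    - [[1,-21,15],[0,0,0],0.85]
    - [[1,-21,55],[0,0,0],0.85]
    - [[1,-21,90],[0,0,0],0.85]
    - [[1,-21,110],[0,0,0],0.85]
    - [[1,-21,110],[0,0,0],0.85]
    - [[1,-21,110],[0,0,0],0.85]

```text
time_s: 38.35
eef_pos: [592.6, -31.4, 21.0]
tcp_rot: [3.133, -0.229, -0.003]
contact_force: [0.7, -0.8, 0.9]
width: 72.5
```

Call:
play_rows:
  plan:
    - [[0,0,2],[0,0,0],0.85]
    - [[0,0,3],[0,0,0],0.4]
    - [[0,0,3],[0,0,0],0.4]
    - [[0,0,3],[0,0,0],0.4]
    - [[0,0,3],[0,0,0],0.4]
    - [[0,0,3],[0,0,0],0.4]

```text
time_s: 38.95
eef_pos: [594.0, -32.5, 19.1]
tcp_rot: [-3.133, 0.232, -0.002]
contact_force: [-0.4, -1.0, 6.4]
width: 46.5
```

Run:
```python
from h import *
s=st(); print(s["time_s"],s["eef_pos"],s["tcp_rot"],s["width"],s["contact_force"])
d,r=rel([384,315,135],down(np.radians(1.5))); print(d.round(1),r.round(2))
```

```text
38.95 [593.96947807 -32.4764401   19.08893886] [-3.13299237e+00  2.31683179e-01 -1.92330028e-03] 46.474709857144205 [-0.3581325  -0.9958564   6.37053358]
[-258.7 -312.8 -116.2] [-0.   -0.01 -1.66]
```

Call:
play_rows:
  plan:
    - [[0,0,-45],[0,0,0],0.4]
    - [[0,0,-95],[0,0,0],0.4]
    - [[-30,-36,-114],[0,0,-0.2],0.4]
    - [[-60,-73,-116],[0,0,-0.4],0.4]
    - [[-90,-109,-116],[0,0,-0.6],0.4]
    - [[-120,-146,-116],[0,0,-0.8],0.4]
    - [[-150,-182,-116],[0,0,-1],0.4]
    - [[-180,-218,-116],[0,0,-1.2],0.4]

```text
time_s: 39.75
eef_pos: [445.6, 210.9, 134.0]
tcp_rot: [-3.141, 0.034, 0.002]
contact_force: [0.3, 1.0, -1.5]
width: 46.9
```

Run:
```python
from h import *
for i in range(4): cam("top")
s=st(); print(s["time_s"],s["eef_pos"],s["tcp_rot"],s["width"],s["contact_force"])
d,r=rel([386,315,132],down(np.radians(1.5))); print(d.round(1),r.round(2))
```

```text
39.95 [446.34355115 210.30996474 133.89903378] [ 3.14069823e+00 -3.03482229e-02 -1.93619893e-03] 46.84500573381031 [ 0.52884506 -0.60121571 -0.7444379 ]
[ -62.4 -103.5    1.9] [ 0.01  0.01 -0.43]
```

Call:
play_rows:
  plan:
    - [[-21,-35,1],[0,0,-0.2],0.4]
    - [[-42,-70,1],[0,0,-0.4],0.4]
    - [[-62,-104,1],[0,0,-0.4],0.4]
    - [[-62,-104,1],[0,0,-0.4],0.4]
    - [[-62,-104,1],[0,0,-0.4],0.4]
    - [[-62,-104,1],[0,0,-0.4],0.4]

```text
time_s: 40.55
eef_pos: [388.1, 313.6, 132.8]
tcp_rot: [3.141, 0.028, -0.002]
contact_force: [-0.2, 0.5, -1.0]
width: 46.8
```

Run:
```python
from h import *
for i in range(2): cam("top")
s=st(); print(s["time_s"],s["eef_pos"],s["tcp_rot"],s["width"],s["contact_force"])
d,r=rel([386.5,318,54],down(np.radians(1.2))); print(d.round(1),r.round(2))
w=cam("wrist"); crop(w,0,0,560,420,1.4,"w26.png")
```

```text
40.65 [388.08185236 313.65838443 132.85497342] [ 3.14089357e+00  2.72705408e-02 -2.34055495e-03] 46.883502129938904 [ 0.35417475  0.39312798 -0.45980825]
[-1.4 -4.4 78.9] [ 0.01  0.01 -0.03]
```

View pics/w26.png

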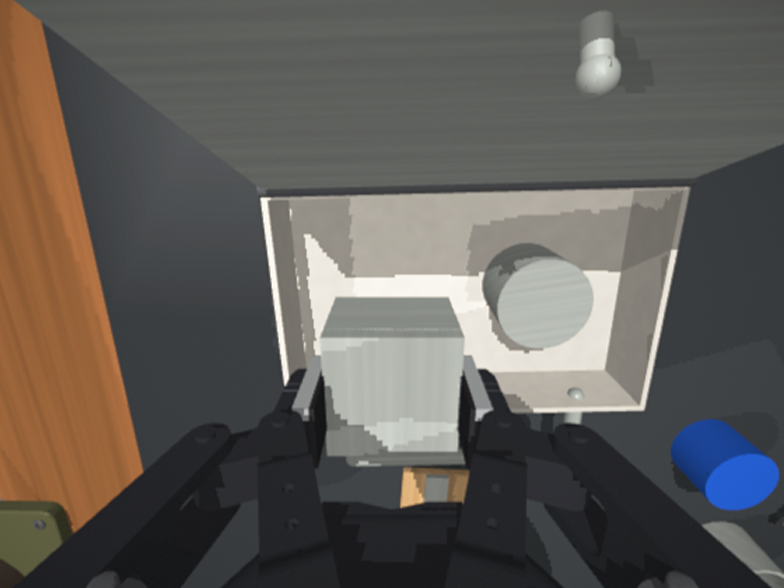

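Call:
play_rows:
  plan:
    - [[0,-4,20],[0,0,0],0.4]
    - [[0,-4,40],[0,0,0],0.4]
    - [[0,-4,60],[0,0,0],0.4]
    - [[0,-4,73],[0,0,0],0.4]
    - [[0,-4,78],[0,0,0],0.4]
    - [[0,-4,78],[0,0,0],0.4]
    - [[0,-4,78],[0,0,0],0.4]

```text
time_s: 41.4
eef_pos: [387.7, 319.1, 55.5]
tcp_rot: [-3.141, -0.03, 0.001]
contact_force: [0.7, 0.1, -0.5]
width: 46.9
```

Call:
play_rows:
  plan:
    - [[0,0,2],[0,0,0],0.4]
    - [[0,0,4],[0,0,0],0.4]
    - [[0,0,6],[0,0,0],0.4]
    - [[0,0,6.8],[0,0,0],0.4]
    - [[0,0,6.8],[0,0,0],0.4]
    - [[0,0,6.8],[0,0,0],0.4]

```text
time_s: 42.0
eef_pos: [387.3, 319.3, 49.1]
tcp_rot: [-3.141, -0.032, 0.001]
contact_force: [-2.2, -0.4, 6.4]
width: 46.8
```

Call:
play_rows:
  plan:
    - [[0,0,0],[0,0,0],0.67]
    - [[0,0,0],[0,0,0],0.67]
    - [[0,0,0],[0,0,0],0.67]
    - [[0,0,-40],[0,0,0],0.67]
    - [[0,0,-85],[0,0,0],0.67]
    - [[0,45,-100],[0,0,0],0.67]
    - [[0,90,-120],[0,0,0],0.67]
    - [[0,130,-130],[0,0,0],0.67]

```text
time_s: 42.8
eef_pos: [390.3, 188.0, 179.7]
tcp_rot: [-3.141, -0.033, -0.001]
contact_force: [-0.0, -0.5, -0.3]
width: 57.4
```

Call:
play_rows:
  plan:
    - [[-40,0,-40],[0,0,0],0.67]
    - [[-80,20,-60],[0,0,0],0.67]
    - [[-80,20,-60],[0,0,0],0.67]
    - [[-80,20,-60],[0,0,0],0.67]

```text
time_s: 43.2
eef_pos: [310.2, 167.4, 239.0]
tcp_rot: [-3.14, -0.031, -0.001]
contact_force: [0.4, 0.7, -0.1]
width: 57.2
```

Run:
```python
from h import *
for i in range(3): cam("top")
s=st(); print(s["time_s"],s["eef_pos"],s["tcp_rot"],s["width"],s["contact_force"])
c,W=survey("t27.png"); topfit(c,(388,319),70,35); topfit(c,(470,320),70,35); topfit(c,(423,38),21,70)
crop(c,0,0,560,420,1.4,"t28.png")
c=cam("scene"); crop(c,0,0,560,420,1.4,"s28.png")
w=cam("wrist"); crop(w,0,0,560,420,1.4,"w28.png")
```

```text
43.35 [310.94899086 167.8877825  237.58368575] [ 3.14115964e+00  3.18981708e-02 -2.74479526e-03] 57.17364808144838 [ 0.35809677 -0.46912027 -0.59384983]
50s 428 px [369  90  55  53] ctr [ 817.6 -263.5] mean [ 828.4 -279.1   52.8] size [148.2 127.3] ang 30.2 [216 133 151]
50s 90 px [297 121  27  13] ctr [778. -26.] mean [773.5 -23.9  54.3] size [69.6 29.3] ang 87.3 [121 130 132]
50s 93 px [413 184  18  22] ctr [ 599.  -321.2] mean [ 595.2 -315.1   51.2] size [56.8 40. ] ang 7.7 [140 146 141]
50s 97 px [401 226  21  25] ctr [ 475.1 -285.7] mean [ 479.1 -282.4   51.3] size [76.1 38.3] ang 32.2 [143 150 144]
40s 144 px [372  92  46  20] ctr [ 855.6 -256.5] mean [ 860.5 -263.3   39. ] size [122.1  47.4] ang 87.3 [217 134 153]
40s 60 px [408 111  12  25] ctr [ 792.1 -309.7] mean [ 796.1 -312.3   39. ] size [12.2 69.8] ang 69.9 [217 132 151]
40s 290 px [226 168  19  19] ctr [644.6 173.2] mean [644.7 172.7  39.3] size [49.2 48.9] ang 1.4 [ 40  94 199]
40s 290 px [343 245  20  20] ctr [ 440.2 -142.1] mean [ 440.4 -141.6   39.6] size [51.2 49.9] ang 64.1 [ 29  68 143]
40s 307 px [329 282  20  20] ctr [ 342.1 -104.4] mean [ 341.6 -103.7   39.8] size [49.6 50.9] ang 2.0 [ 16 185 180]
tall 561 px [298 103  26  28] ctr [800.7 -28.4] mean [798.6 -27.1  82.3] size [65.8 66. ] ang 59.6 [188 196 189]
tall 289 px [417 185  19  19] ctr [ 600.3 -327.2] mean [ 599.1 -326.2   75.7] size [47.8 41.6] ang 2.0 [176 184 176]
tall 329 px [404 227  22  22] ctr [ 485.8 -298.8] mean [ 485.8 -295.9   75.1] size [46.2 47. ] ang 78.5 [175 182 175]
343 mean [386.4 320.2  69.8] ctr [385.9 320.3] [46.6 47.9] ang 0.2
303 mean [469.4 319.4  69.8] ctr [469.8 318.9] [50.  51.4] ang 45.5
206 mean [423.2  46.3  21.1] ctr [423.7  51. ] [113.5  16.9] ang 88.4
```

View pics/t28.png

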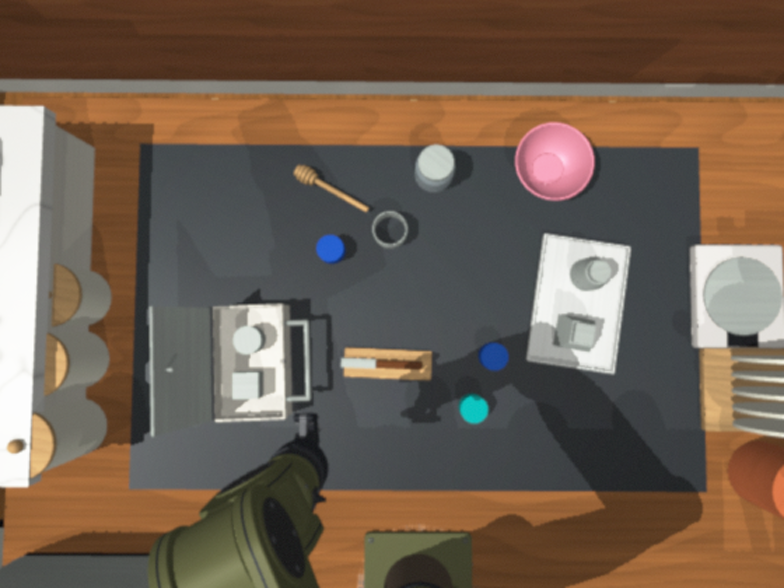

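View pics/s28.png

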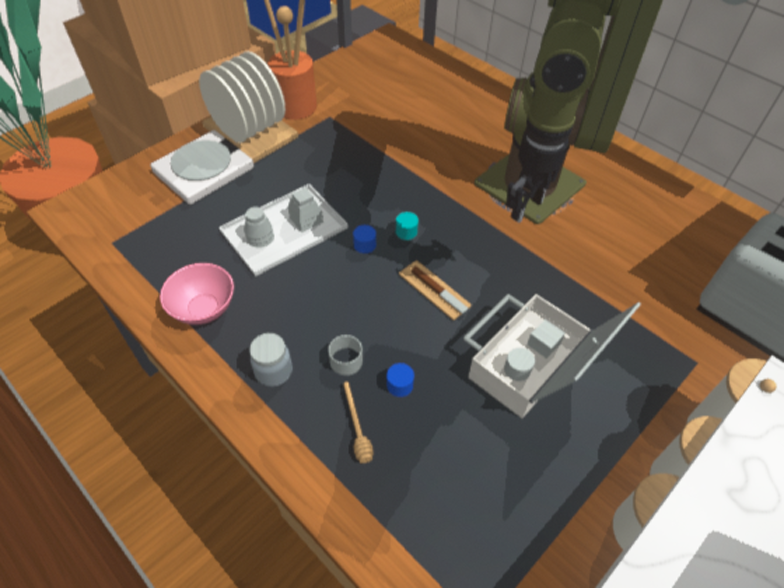

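View pics/w28.png

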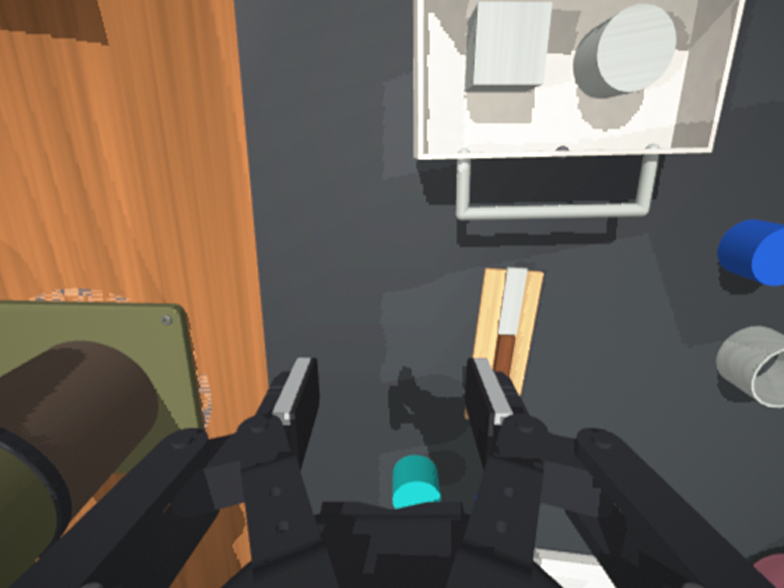

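Run:
```python
from h import *
print(manip.job_done())
```

```text
the job is handed in; nothing more can be done
None
```

The job is done and handed in at about 43 s of the 208 s allowed, with the robot clear of everything; no verdict was returned.

- **Lid and lever:** I levered the lid with the lever's blade over the bar and under the lip. It was still shut at 0.3 rad of lean and let go by about 0.45 rad. The last pictures show it standing open, with the lever back on its board.
- **Stacks:** Two loose round moulds and two loose square moulds were present. All four are nested in the pan. In the wrist-camera depth, taken right after the last square was nested, both stack tops read 81.1–81.2 mm. Fully home is 81 mm.
- **Straight-sided moulds:** Both stand mouth down in the tin box, with tops at about 70 mm, which is the 30 mm floor plus the 40 mm mould. The round one was knocked about 3 cm aside during the run, so I located it again before picking it up.
- **Bystanders:** The jar, the ring, and the blue and turquoise look-alikes are where they started, within measurement noise. The ring was checked by its position in the picture only.

The largest force I saw was about 7.5 N, read at the end of each move call. The top and wrist cameras disagreed by 2–4 mm, within tolerance for every grasp and placement. No final check failed.

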